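Find the draft angle on a mould insert with a pendulum gauge

ROBOT

A 7-joint arm with a two-finger parallel gripper is mounted at the origin on the work surface. World frame = base frame: x ahead of the robot, y to its left, z up, the work surface at z = 0. Lengths are in mm, angles in rad, forces in N, time in s.
With the tool pointing down it reaches from about 425 to 1025 mm from the base axis. Payload 9.4 kg.
Tool frame: the origin (TCP) lies at the very end of the fingers, on their centre line; the grasp point (between the pads) lies 19 mm behind it; x points along the fingers, z is the direction in which the jaws open and shut, and the axes are right-handed (so a half turn about x gives the same grasp; the last joint's range is limited). The gripper opens to 93 mm and grips with 3 to 60 N. Pads are 15 mm wide; open, the fingers measure 128 mm over their backs; the gripper's body (75 mm by 188 mm) begins 65 mm behind the grasp point.
Start: joints at [-1.192, 0.599, -0.003, 1.599, 0.002, 0.943, -0.08], TCP at [319.137, 650.981, 187.918] pointing down, gripper open.
Joint ranges: [-2.57, 2.57], [-0.35, 1.97], [-1.29, 1.29], [0.11, 2.56], [-1.05, 4.19], [0.11, 1.86], [-2.63, 2.63]. Speed limits (rad/s): [2.22, 2.22, 3.01, 3.01, 3.14, 3.14, 3.14].

INTERFACE

Orientations are given as a unit quaternion [w, x, y, z].
In Python, from plant import arm gives the robot as it stands.
- The arm moves only by the tool servo_tool, never from a script. Its argument "commands" is a list that holds one entry, the list of rows, each a list of 5 numbers: the shift along the world's x, y, z in mm, then the turn about the world's z in degrees, then the finger opening in mm, from 0 to 93. A call has 1 to 8 rows; each row shifts and turns the pose as measured when the row begins; what a row does not reach is not made up. A row lasts 1/8 s, in which the tool goes at most 62.5 mm and 10.7 degrees, less where a joint would pass 70% of its speed; a pose out of reach is approached as far as the arm can. A call with a gripper value outside its range is refused whole. The fingers move at their own pace and stop on an object; "squeeze" is the grip in N (left out, the last holds). Time passes only in rows, so rows that do not move let the fingers close. It gives the time, the measured TCP pose, the force and the opening at its end, in the units of the state.
- arm.read_state(): the state, without advancing time (a new reading comes with each control period).
- arm.snapshot(name): name is "scene" or "top" or "wrist"; returns the picture (480x640x3 uint8, red, green, blue); there is no depth.
- arm.camera_params(name): a dict with "mtx" (3x3 intrinsics, pixels), "dist" ([k1, k2, p1, p2, k3] as OpenCV has them; the pictures are not rectified), "R" (3x3) and "t" (3): a world point X has camera coordinates R X + t. Camera axes: x right, y down, z forward; pixel columns grow to the right and rows downward; lengths in mm; the calibration is good to about 2 mm. A picture is of the moment at which its call begins: read the wrist's pose just before it. camera_params takes no time and is no camera call; for the wrist camera it gives the pose at the moment of the call.
- arm.hand_in(): hands the job in, once; it reports no verdict.
The state is a dict: "time": time; "joints": joint angles; "qvel": joint speeds; "joint_torque": joint torques, N m; "eef_pos": TCP position; "ee_rot": TCP orientation; "ft_force": force on the tool from outside, world axes, zero at the start; "torque": the same for the moment, N m; "gripper_width": finger opening in mm.
Only numpy, scipy, OpenCV 4.12 (cv2) and the standard library are available. Lean on these libraries where they do the work, as an engineer would, in place of code of your own. Each camera call takes 0.05 s, during which the arm holds its last target.

TASK

Slide the round-topped aluminium insert along the bench, without lifting it, until it sits square and flush against both bars of the fence corner. Then take the pendulum angle gauge by its grip, stand it level across the middle of the insert's rounded top, and rock it there until its hanging pointer settles on the index tab of the dial. Finish while still holding the gauge like that, lightly pressed on the insert, with the insert still home in the corner and the other things on the bench left alone.

Things in the scene. Friction and masses are not known exactly. Their poses are not given: they have to be found in the camera images.
- fence: fixed L-shaped corner of two steel bars, 14 mm high, 22 mm wide. Origin: the inner corner at bench height. The far bar runs from it 120 mm along -y (inner face: plane x = 0 of this frame; the part comes from -x); the left bar runs 120 mm along -x (inner face: y = 0; the part comes from -y).
- insert: loose aluminium insert, 80 mm long (x), 44 mm wide (y), 0.38 to 0.77 kg: flat vertical sides up to 38 mm, then a half-round top of radius 22 mm, its axis along x at height 38 mm; 60 mm tall. Origin: centre of underside, z up. Home, its origin lies at (-40, -22) mm in the fence's frame, axes parallel to the fence's.
- gauge: loose pendulum angle gauge, 0.45 kg: flat steel base 40 (x) x 110 (y) x 16 mm; round dial housing 102 mm across, 24 thick, centred 68 mm above the underside, top at 119 mm; on it a black grip 22 (x) x 28 mm (y) ending 164 mm above the underside. Origin: centre of underside, z up. White dial faces +x (away from the robot at the start, within 0.4 rad). Rocked about its x axis.
- pointer (a joint): angle (rad) of the pendulum pointer in the gauge, about the gauge's x axis through the dial's centre: 0 when it hangs along the gauge's -z, positive towards the gauge's +y. It hangs freely and plumb, lightly damped (settles in about 1 s): tilting the gauge so that its +y end dips by an angle makes it read plus that angle.
- index (a joint): angle (rad) of the index tab on the dial, measured as the pointer's; preset between 0.20 and 0.40 and clamped there, always towards the gauge's +y. When pointer and index are equal the pointer is on the tab.
- pointer_tip (a point): tip of the black pointer, 42 mm from the dial's centre, near the lower rim of the dial
- index_tab (a point): middle of the inner part of the brass index tab, an 8 mm wide block at the lower rim of the dial, 42 mm from the dial's centre
- screwdriver: a screwdriver lying on the bench nearer the robot; origin at its underside; bystander, to be left alone
- parallel: a plain flat-topped steel bar 100 x 25 x 20 mm lying on the bench; origin at its underside; bystander, to be left alone
- plate: a small steel plate with two holes, 70 x 50 x 22 mm; origin at its underside; bystander, to be left alone
- jar: a white jar, 56 mm across, 75 mm tall; origin at its underside; bystander, to be left alone
- brush: a brush lying at the robot's right; origin at its underside; bystander, to be left alone
- wrench: a wrench lying at the robot's left; origin at its underside; bystander, to be left alone
- cup: a white cup, 72 mm across, 85 mm tall; origin at its underside; bystander, to be left alone
There are look-alikes about, which are no part of the job. Leave any blue look-alike of the gauge alone. There is more than one size of the fence; the job needs the smaller.

How it is judged:
By the outcome, as a careful person would: the job done as asked, in the order asked, and still so for the second after the job is handed in, while the arm keeps its last pose, push and grip.
It also fails if it takes over 72 s, if anything falls off the work surface, if the arm or the gripper's body presses on something with over 40 N, if the wrist force passes 120 N, or if a joint passes its speed limit or range.

## Working session

There is one attempt and no reset: what is moved stays moved. The work goes in short steps, Python scripts to look and compute and a tool call to move; the robot and the scene stay as the last step left them, time stands still between calls to the robot, and variables do not carry over. Pictures are saved under pics/ and viewed, and the job is handed in when it is done.

Besides the shell and the picture viewer there is one more tool, called after "Emit:" by a JSON object that holds its "fn" and its "kwargs". servo_tool: Moves the arm, as the interface text tells. Its arguments: {"type":"object","properties":{"commands":{"type":"array"},"squeeze":{"type":"number"}},"required":["commands"]}

```bash
ls; mkdir -p pics
python3 - <<'E'
from plant import arm
import cv2
s=arm.read_state();print({k:s[k] for k in s})
for n in["scene","top","wrist"]:
    p=arm.camera_params(n);print(n,p)
    cv2.imwrite(f"pics/{n}0.png",arm.snapshot(n)[:,:,::-1])
E
```

```text
pics
{'time': 0.0, 'joints': array([-1.19167528,  0.60011728, -0.0025102 ,  1.60010554,  0.00179978,
        0.94289779, -0.079789  ]), 'qvel': array([-5.20580495e-04, -2.66780246e-04,  1.99364278e-03,  2.20752390e-03,
        5.71322222e-05,  9.90081269e-04,  1.65873003e-03]), 'joint_torque': array([ 6.35876222e-05, -7.65087390e+01,  1.49770807e+00, -2.52344334e+01,
       -5.24324016e-02,  1.72487518e-02,  1.59737233e-04]), 'eef_pos': array([318.95376096, 650.49008378, 187.0748368 ]), 'ee_rot': array([ 0.59960785, -0.37444311,  0.60045927,  0.37377996]), 'ft_force': array([-0.55824358,  0.63822127, -0.59328542]), 'torque': array([-0.05710194,  0.0612366 , -0.01683842]), 'gripper_width': 93.04944231405}
scene {'mtx': array([[469.69203499,   0.        , 311.7880485 ],
       [  0.        , 469.69203499, 238.29983134],
       [  0.        ,   0.        ,   1.        ]]), 'dist': array([0.03661925, 0.        , 0.        , 0.        , 0.        ]), 'R': array([[ 0.08765521,  0.99607715,  0.0121192 ],
       [ 0.86245091, -0.0697967 , -0.50130515],
       [-0.49849272,  0.05439422, -0.86
[... 289 characters left out ...]
,  0.        ,  0.        ]), 'R': array([[ 0.0043192 , -0.99989579,  0.01377481],
       [-0.98293882, -0.00677813, -0.18380787],
       [ 0.18388209, -0.01274589, -0.98286567]]), 't': array([ -75.03703158,  571.47603237, 1425.58336479])}
wrist {'mtx': array([[426.9705119 ,   0.        , 320.82618915],
       [  0.        , 426.9705119 , 241.52000308],
       [  0.        ,   0.        ,   1.        ]]), 'dist': array([-0.08488763,  0.        ,  0.        ,  0.        ,  0.        ]), 'R': array([[ 0.44010033,  0.89794737, -0.00149019],
       [ 0.86354888, -0.4227849 ,  0.27483862],
       [ 0.24616059, -0.12224343, -0.96148922]]), 't': array([-723.52940113,  -32.55759742,  392.00125334])}
```

View pics/scene0.png

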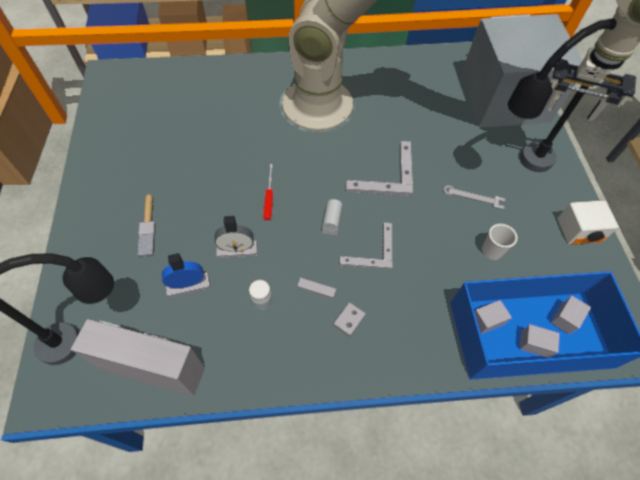

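View pics/top0.png

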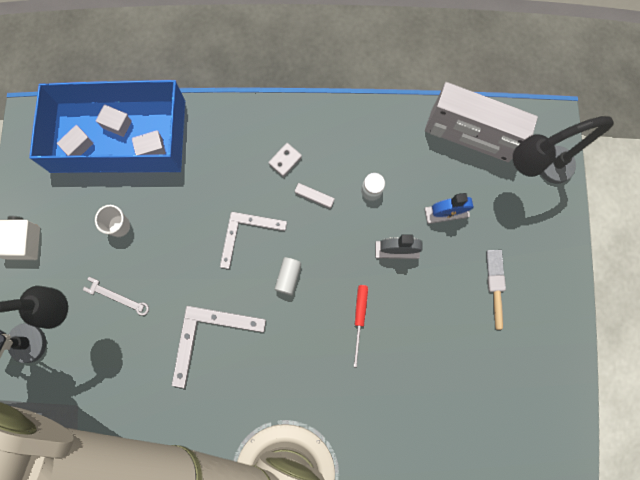

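View pics/wrist0.png

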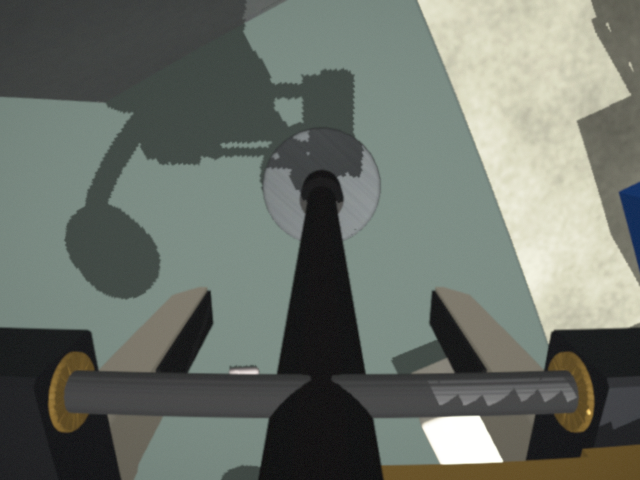

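```bash
cat > h.py <<'E'
import numpy as np, cv2
from plant import arm
def ray(n,uv,p=None):
    p=p or arm.camera_params(n)
    x=cv2.undistortPoints(np.array([[uv]],float),p["mtx"],p["dist"])[0,0]
    R=np.array(p["R"]);return -R.T@p["t"], R.T@np.array([x[0],x[1],1.])
def onz(n,uv,z,p=None):
    c,d=ray(n,uv,p);return c+d*(z-c[2])/d[2]
def tri(n1,a,n2,b,p1=None,p2=None):
    c1,d1=ray(n1,a,p1);c2,d2=ray(n2,b,p2)
    A=np.stack([d1,-d2],1);s=np.linalg.lstsq(A,c2-c1,rcond=None)[0]
    P,Q=c1+s[0]*d1,c2+s[1]*d2
    return (P+Q)/2,np.linalg.norm(P-Q)
def proj(n,X,p=None):
    p=p or arm.camera_params(n)
    return cv2.projectPoints(np.array(X,float).reshape(-1,3),cv2.Rodrigues(np.array(p["R"]))[0],np.array(p["t"]),p["mtx"],p["dist"])[0][:,0]
E
python3 - <<'E'
from h import *
np.set_printoptions(precision=1,suppress=True)
print("lamp base",onz("scene",(540,155),0),onz("top",(25,342),0))
print("head",tri("scene",(528,95),"top",(43,307)))
print("TCP in scene/top",proj("scene",[319,651,188]),proj("top",[319,651,188]))
for n,uv,z in [("top",(288,260),60),("top",(403,237),164),("top",(232,213),14)]: print(n,uv,onz(n,uv,z))
for z in (100,200,300,400): print(z,proj("scene",[*onz("scene",(540,155),0)[:2],z]))
for n in["scene","top"]:
    im=arm.snapshot(n)[:,:,::-1]
    c=im[130:370,200:440] if n=="scene" else im[130:310,200:440]
    c2=im[0:200,440:640] if n=="scene" else im[260:420,0:120]
    cv2.imwrite(f"pics/{n}_c.png",cv2.resize(c,None,fx=3.2 if n=="top" else 2.5,fy=3.2 if n=="top" else 2.5,interpolation=cv2.INTER_CUBIC))
    cv2.imwrite(f"pics/{n}_l.png",cv2.resize(c2,None,fx=3,fy=3))
E
```

```text
lamp base [283.4 682.5   0. ] [303.3 666.9   0. ]
head (array([372.9, 468. , 346.1]), np.float64(1.532203089982726))
TCP in scene/top [[563. 121.]] [[ -4.1 333.5]]
top (288, 260) [513.5  -7.5  60. ]
top (403, 237) [ 552.1 -269.7  164. ]
top (232, 213) [638.9 136.7  14. ]
100 [[554.8 132.9]]
200 [[571.7 107.7]]
300 [[591.2  78.8]]
400 [[613.8  45.3]]
```

View pics/scene_l.png

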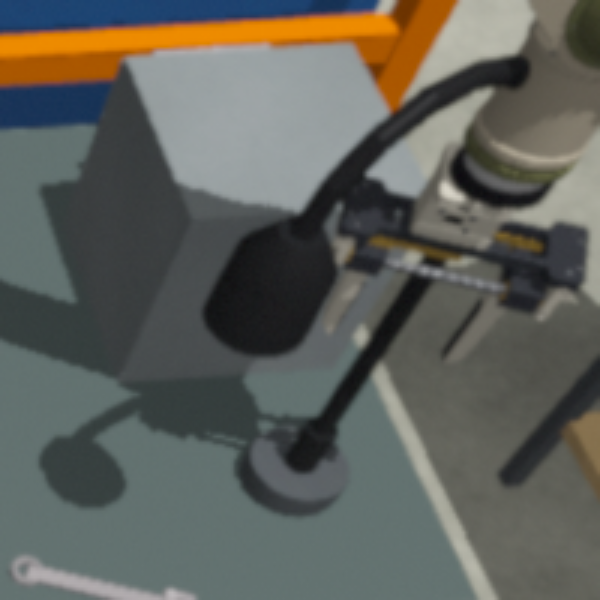

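View pics/scene_c.png

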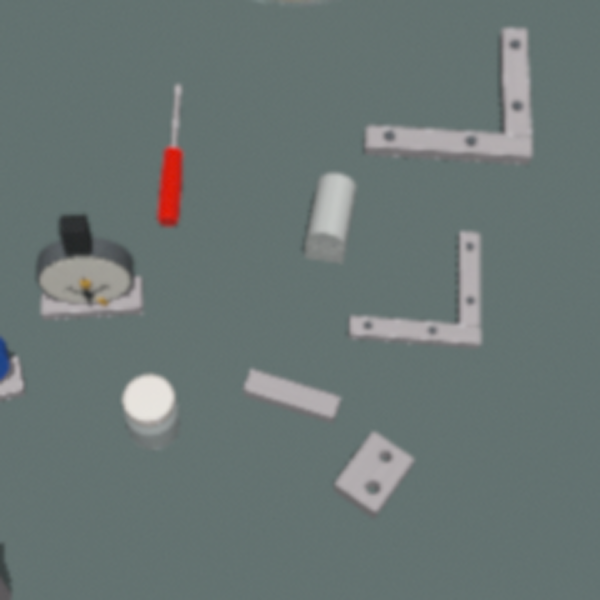

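View pics/top_c.png

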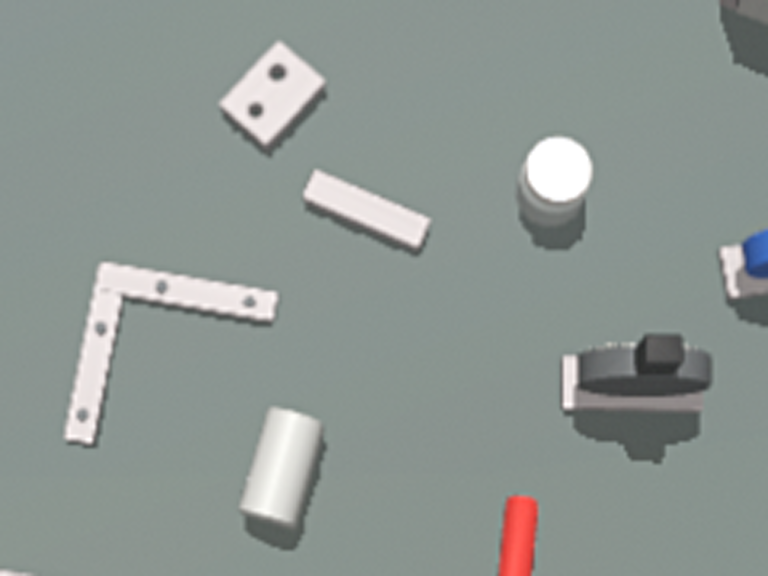

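Run:
```python
from h import *
np.set_printoptions(precision=1,suppress=True)
b=onz("wrist",(320,188),20);print(b)
p=arm.camera_params("wrist");print("cam",-p["R"].T@p["t"])
for z in(20,100,188,250,300): print(z,proj("wrist",[*b[:2],z]),proj("scene",[*b[:2],z]))
print(proj("wrist",[319,651,188]))
from scipy.spatial.transform import Rotation as R
s=arm.read_state();q=s["ee_rot"];print(R.from_quat([*q[1:],q[0]]).as_matrix())
```

```text
[300.4 658.2  20. ]
cam [250.1 683.9 385.1]
20 [[320. 188.]] [[536.9 155.5]]
100 [[319.7 206.1]] [[548.7 137.7]]
188 [[319.1 241.8]] [[563.2 115.9]]
250 [[318.2 291.9]] [[574.5  98.9]]
300 [[316.7 376. ]] [[584.4  84. ]]
[[322.7 280.5]]
[[-0.  -0.9  0.4]
 [-0.   0.4  0.9]
 [-1.  -0.  -0. ]]
```

View pics/top_l.png

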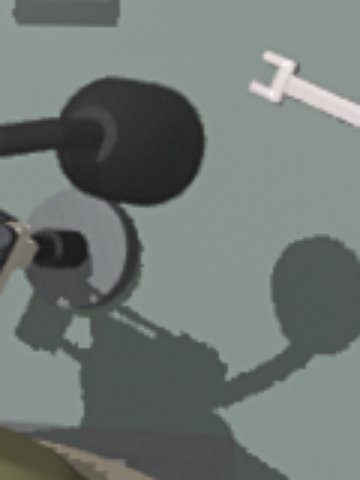

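Emit:
{"fn": "servo_tool", "kwargs": {"commands": [[[10,-5,0,0,93],[20,-10,0,0,93],[20,-10,0,0,93],[20,-5,0,0,93]]], "squeeze": 20}}

```text
time: 0.75
eef_pos: [393.4, 618.2, 187.4]
ee_rot: [0.6, -0.375, 0.6, 0.374]
ft_force: [0.2, -0.1, 0.6]
gripper_width: 93.1
```

Emit:
{"fn": "servo_tool", "kwargs": {"commands": [[[50,-5,20,0,93],[50,-15,20,0,93],[40,-40,20,-5,93],[10,-60,20,-10,93],[0,-60,20,-10,93],[0,-60,20,-10,93],[0,-60,10,-10,93],[0,-60,10,-10,93]]]}}

```text
time: 1.75
eef_pos: [557.4, 253.6, 325.7]
ee_rot: [0.706, -0.042, 0.706, 0.042]
ft_force: [0.4, 0.3, -0.5]
gripper_width: 93.0
```

Emit:
{"fn": "servo_tool", "kwargs": {"commands": [[[0,-60,0,-10,93],[0,-60,0,-5,93],[0,-60,0,0,93],[0,-60,0,0,93],[0,0,0,0,93],[0,0,0,0,93]]]}}

```text
time: 2.5
eef_pos: [559.8, -3.7, 329.6]
ee_rot: [0.707, 0.06, 0.702, -0.059]
ft_force: [-0.5, 0.3, 0.0]
gripper_width: 93.1
```

Run:
```python
from h import *
print(arm.read_state()["eef_pos"],arm.camera_params("wrist"))
cv2.imwrite("pics/w1.png",arm.snapshot("wrist")[:,:,::-1])
```

```text
[559.78671574  -3.7145327  329.60907398] {'mtx': array([[426.9705119 ,   0.        , 320.82618915],
       [  0.        , 426.9705119 , 241.52000308],
       [  0.        ,   0.        ,   1.        ]]), 'dist': array([-0.08488763,  0.        ,  0.        ,  0.        ,  0.        ]), 'R': array([[ 0.98587017, -0.16736069,  0.0070993 ],
       [-0.16289312, -0.94794678,  0.27361055],
       [-0.03906189, -0.27090091, -0.96181436]]), 't': array([-554.55634484,   16.01016816,  548.76440246])}
```

View pics/w1.png

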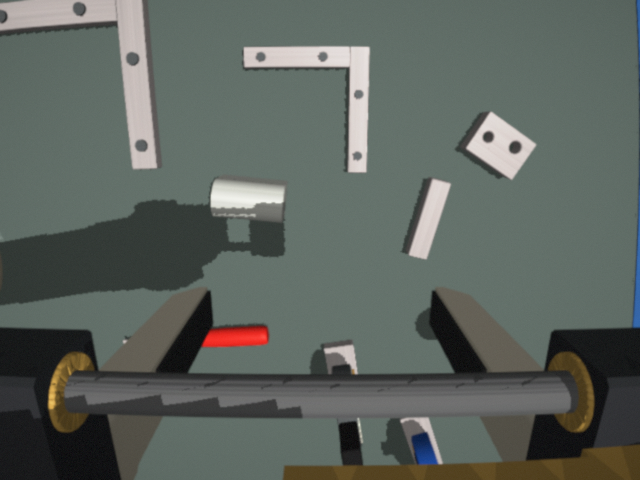

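Run:
```python
from h import *
im=cv2.imread("pics/w1.png")
c=im[30:260,180:400]
cv2.imwrite("pics/w1c.png",cv2.resize(c,None,fx=2.5,fy=2.5,interpolation=cv2.INTER_CUBIC))
g=cv2.cvtColor(im,cv2.COLOR_BGR2GRAY)
m=(g>150).astype(np.uint8)
n,l,st,ce=cv2.connectedComponentsWithStats(m)
for i in range(1,n):
    if st[i,4]>150: print(i,st[i],ce[i])
p=arm.camera_params("wrist")
import json
json.dump({k:np.array(p[k]).tolist() for k in p},open("w1.json","w"))
cnt=cv2.findContours((l==l[57,300]).astype(np.uint8),cv2.RETR_EXTERNAL,cv2.CHAIN_APPROX_NONE)[0][0][:,0]
print(cv2.approxPolyDP(cnt,4,True)[:,0])
W=np.array([onz("wrist",u,14,p)[:2] for u in cv2.approxPolyDP(cnt,4,True)[:,0]]);print(W)
```

```text
1 [   0    0  157  169 6516] [104.27915899  54.61034377]
2 [ 244   46  126  127 4306] [329.53901533  83.13005109]
3 [ 467  112   69   67 2258] [500.6833481  145.66474756]
4 [ 409  179   42   80 1522] [429.40275953 218.6064389 ]
5 [ 211  181   74   28 1655] [243.81268882 194.74380665]
10 [324 345  34  29 358] [344.91620112 354.42458101]
13 [401 417  41  47 336] [427.22619048 433.28571429]
[[244  47]
 [245  66]
 [350  67]
 [348 171]
 [365 172]
 [369  47]]
[[502.75678528 165.23858925]
 [499.72997856 144.89789213]
 [617.05752938 123.5049028 ]
 [596.67765545   7.01217921]
 [616.6302763    2.44118862]
 [641.56267079 141.44968494]]
```

View pics/w1c.png

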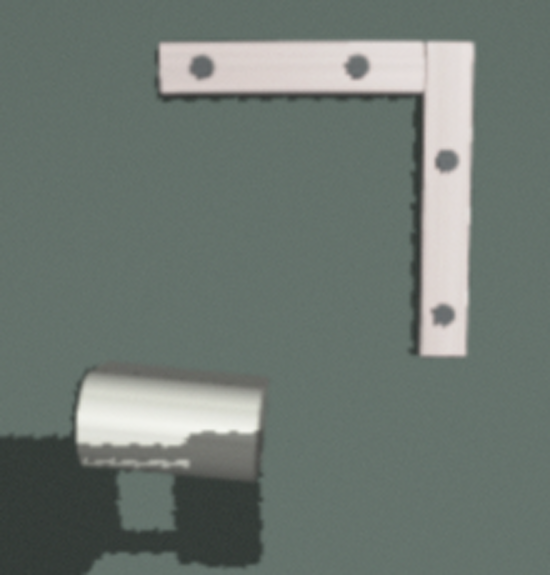

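Run:
```python
from h import *
import json
np.set_printoptions(precision=2,suppress=True)
p={k:np.array(v) for k,v in json.load(open("w1.json")).items()}
im=cv2.imread("pics/w1.png")
print("cam",-p["R"].T@p["t"])
g=cv2.cvtColor(im,cv2.COLOR_BGR2GRAY)
l=cv2.connectedComponents((g>140).astype(np.uint8))[1]
m=(l==l[57,300]).astype(np.uint8)
cnt=cv2.findContours(m,cv2.RETR_EXTERNAL,cv2.CHAIN_APPROX_NONE)[0][0][:,0]
W=np.array([onz("wrist",u,14,p)[:2] for u in cnt.astype(float)])
def line(sel):
    vx,vy,x,y=cv2.fitLine(W[sel].astype(np.float32),cv2.DIST_HUBER,0,.01,.01)[:,0];return np.array([x,y]),np.array([vx,vy])
u,v=cnt.T
E={"left_in":(v>60)&(v<72)&(u>252)&(u<340),"left_out":(v<55)&(u>252)&(u<340),"far_in":(u<355)&(u>343)&(v>75)&(v<165),"far_out":(u>360)&(v>55)&(v<165)}
L={k:line(s) for k,s in E.items()}
for k in L: print(k,L[k],np.degrees(np.arctan2(L[k][1][1],L[k][1][0])))
def X(a,b):
    s=np.linalg.solve(np.stack([a[1],-b[1]],1),b[0]-a[0]);return a[0]+s[0]*a[1]
print("inner",X(L["left_in"],L["far_in"]),"outer",X(L["left_out"],L["far_out"]))
d=im.astype(int);q=d[...,2]-d[...,1]
mi=((q>-6)).astype(np.uint8)*255
cv2.imwrite("pics/mi.png",cv2.resize(mi[150:270,190:310],None,fx=5,fy=5,interpolation=cv2.INTER_NEAREST))
```

```text
cam [570.72  70.84 527.38]
left_in (array([554.68, 135.17], dtype=float32), array([ 0.99, -0.17], dtype=float32)) -9.809616
left_out (array([571.46, 153.9 ], dtype=float32), array([ 0.99, -0.16], dtype=float32)) -9.01857
far_in (array([608.02,  69.72], dtype=float32), array([0.17, 0.99], dtype=float32)) 80.22798
far_out (array([629.67,  72.72], dtype=float32), array([0.17, 0.99], dtype=float32)) 80.37221
inner [617.42 124.33] outer [641.56 142.78]
```

View pics/mi.png

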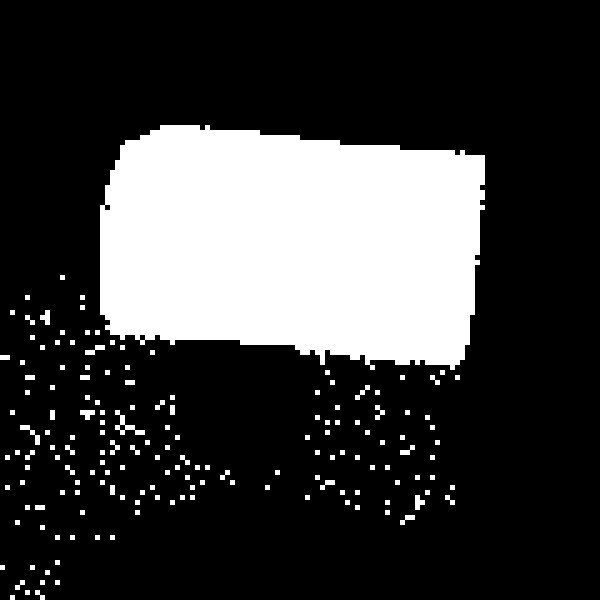

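Run:
```python
from h import *
import json
np.set_printoptions(precision=2,suppress=True)
p={k:np.array(v) for k,v in json.load(open("w1.json")).items()}
a=onz("wrist",(287,181),0,p);b=onz("wrist",(222,175.4),0,p)
ex=(a-b)/np.linalg.norm(a-b);print(a,b,np.degrees(np.arctan2(ex[1],ex[0])))
ey=np.array([-ex[1],ex[0],0])
c=a-40*ex-22*ey;print("centre",c)
l=onz("wrist",(210.4,200),60,p);print("left top end",l,(l-c)@ex,(l-c)@ey)
# lower tangent: ray at (250,219.4)
C,d=ray("wrist",(246,219.2),p)
n=np.cross(ex,d);n/=np.linalg.norm(n);print("axis dist to tangent plane (22)",(c+[0,0,38]-C)@n)
```

```text
[521.14   5.79   0.  ] [443.18  26.47   0.  ] -14.853100241037133
centre [476.83  -5.22   0.  ]
left top end [438.72   7.11  60.  ] -39.99625866608643 2.1406766693543156
axis dist to tangent plane (22) 21.030976723113103
```

Emit:
{"fn": "servo_tool", "kwargs": {"commands": [[[-10,0,-10,10,93],[-10,0,-20,10,93],[-10,0,-30,10,93],[-10,0,-30,10,93],[-10,0,-30,10,93],[-10,0,-30,10,93],[-10,0,-20,10,93],[-10,0,-10,10,93]]]}}

```text
time: 3.55
eef_pos: [480.8, 7.8, 144.7]
ee_rot: [0.568, -0.422, 0.561, 0.43]
ft_force: [0.0, -0.0, -0.4]
gripper_width: 92.9
```

Emit:
{"fn": "servo_tool", "kwargs": {"commands": [[[0,0,0,5,93],[0,0,0,0,93]]]}}

```text
time: 3.8
eef_pos: [480.0, 10.2, 143.6]
ee_rot: [0.546, -0.447, 0.541, 0.457]
ft_force: [-0.4, 0.4, 0.1]
gripper_width: 92.7
```

```bash
cat >> h.py <<'E'
def st():
    from scipy.spatial.transform import Rotation as R
    s=arm.read_state();q=s["ee_rot"];M=R.from_quat([*q[1:],q[0]]).as_matrix()
    print("t",round(s["time"],2),"pos",np.round(s["eef_pos"],1),"jaw",np.round(np.degrees(np.arctan2(M[1,2],M[0,2])),1),"toolx",np.round(M[:,0],3),"f",np.round(s["ft_force"],1),"tq",np.round(s["torque"],2),"w",round(s["gripper_width"],1))
    return s
def snap(n,f,box=None,k=1):
    im=arm.snapshot(n)[:,:,::-1].copy();cv2.imwrite("pics/full_"+f,im)
    if box: im=im[box[1]:box[3],box[0]:box[2]]
    cv2.imwrite("pics/"+f,cv2.resize(im,None,fx=k,fy=k,interpolation=cv2.INTER_CUBIC))
E
python3 - <<'E'
from h import *
print(st()["joints"])
snap("wrist","w2.png")
E
```

```text
t 3.8 pos [480.   10.2 143.6] jaw 79.5 toolx [-0.004  0.015 -1.   ] f [-0.4  0.4  0.1] tq [ 0.04 -0.02 -0.01] w 92.7
[-0.13437642  0.37699362  0.0089756   2.19170272 -0.03431697  0.57482741
  1.29076597]
```

View pics/w2.png

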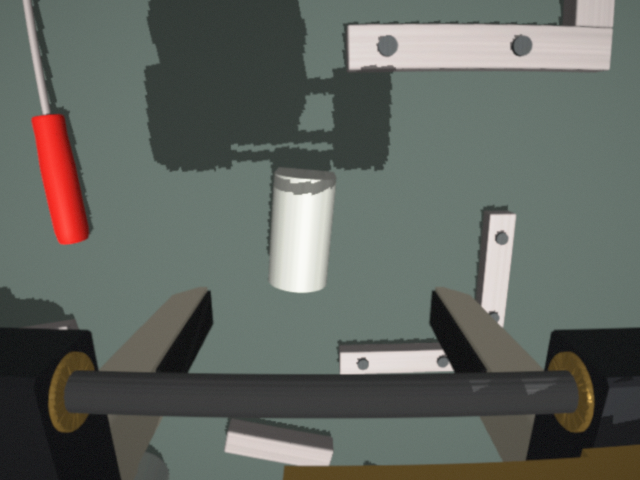

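Run:
```python
from h import *
np.set_printoptions(precision=1,suppress=True)
c=np.array([476.8,-5.2,0]);a=np.radians(-14.9)
ex=np.array([np.cos(a),np.sin(a),0]);ey=np.array([-np.sin(a),np.cos(a),0]);z=np.array([0,0,1])
for n,P in dict(top_m=c-40*ex+60*z,top_p=c+40*ex+60*z,pp38=c+40*ex+22*ey+38*z,pm38=c+40*ex-22*ey+38*z,mp38=c-40*ex+22*ey+38*z,mm38=c-40*ex-22*ey+38*z,bot_p=c+40*ex).items(): print(n,proj("wrist",P))
print(proj("wrist",arm.read_state()["eef_pos"]))
```

```text
top_m [[300.8 178.3]]
top_p [[293.7 291.2]]
pp38 [[324.  282.1]]
pm38 [[266.  278.2]]
mp38 [[332.8 176.7]]
mm38 [[270.8 172.1]]
bot_p [[297.  264.2]]
[[322.2 280.8]]
```

Emit:
{"fn": "servo_tool", "kwargs": {"commands": [[[-4,-12,-20,-4,93],[0,0,-30,0,93],[0,0,-30,0,93],[0,0,-25,0,93],[0,0,0,0,93]]]}}

```text
time: 4.47
eef_pos: [479.3, 0.8, 37.2]
ee_rot: [0.565, -0.427, 0.557, 0.434]
ft_force: [-0.6, -0.2, 0.3]
gripper_width: 92.9
```

Run:
```python
from h import *
st()
snap("wrist","w3.png")
```

```text
t 4.47 pos [479.3   0.8  37.2] jaw 75.0 toolx [ 0.003  0.016 -1.   ] f [-0.6 -0.2  0.3] tq [-0.02  0.05 -0.03] w 92.9
```

View pics/w3.png

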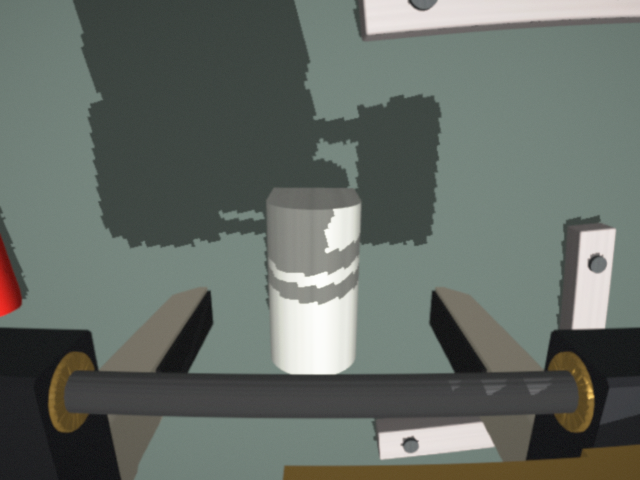

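Emit:
{"fn": "servo_tool", "kwargs": {"commands": [[[0,0,-16,0,93],[0,0,0,0,60],[0,0,0,0,42],[0,0,0,0,40],[0,0,0,0,40],[0,0,0,0,40]]], "squeeze": 8}}

```text
time: 5.28
eef_pos: [482.9, 1.4, 26.8]
ee_rot: [0.568, -0.428, 0.555, 0.432]
ft_force: [0.7, -0.1, -0.2]
gripper_width: 47.8
```

Emit:
{"fn": "servo_tool", "kwargs": {"commands": [[[0,0,-5,0,40],[0,0,0,0,40],[0,0,0,0,40]]]}}

```text
time: 5.65
eef_pos: [483.2, 0.3, 22.0]
ee_rot: [0.569, -0.428, 0.555, 0.431]
ft_force: [-0.0, -0.0, 6.2]
gripper_width: 40.0
```

Run:
```python
from h import *
st();st()
```

```text
t 5.65 pos [4.832e+02 3.000e-01 2.200e+01] jaw 74.8 toolx [ 0.013  0.015 -1.   ] f [-0.  -0.   6.2] tq [-0.18  0.14 -0.01] w 40.0
t 5.65 pos [4.832e+02 3.000e-01 2.200e+01] jaw 74.8 toolx [ 0.013  0.015 -1.   ] f [-0.  -0.   6.2] tq [-0.18  0.14 -0.01] w 40.0
```

Run:
```python
from h import *
snap("wrist","w4.png")
snap("scene","s4.png",(280,120,440,280),3.5)
```

```text
(no output)
```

View pics/w4.png

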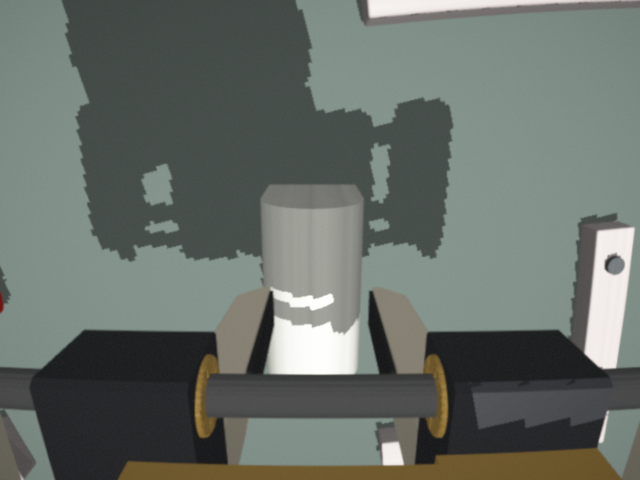

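View pics/s4.png

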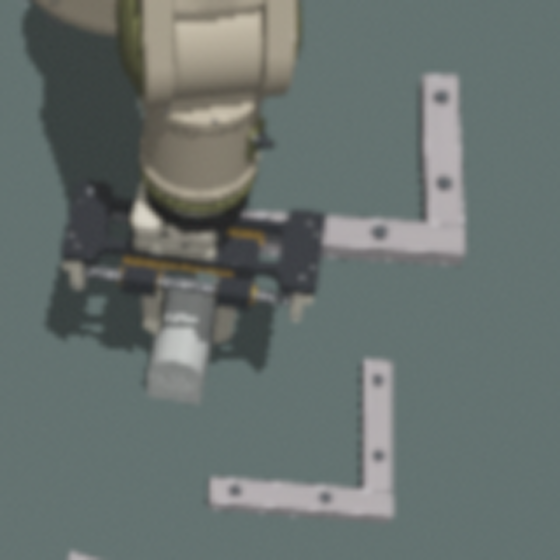

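Emit:
{"fn": "servo_tool", "kwargs": {"commands": [[[0,0,0,0,36],[0,0,0,0,36]]]}}

```text
time: 6.0
eef_pos: [482.7, -1.7, 21.9]
ee_rot: [0.568, -0.428, 0.556, 0.43]
ft_force: [-0.2, -1.2, 6.1]
gripper_width: 36.0
```

Run:
```python
from h import *
st()
```

```text
t 6.0 pos [482.7  -1.7  21.9] jaw 74.7 toolx [ 0.012  0.013 -1.   ] f [-0.2 -1.2  6.1] tq [-0.26  0.11 -0.  ] w 36.0
```

Run:
```python
from h import *
snap("wrist","w5.png",(180,150,460,410),2.5)
p=arm.camera_params("wrist");print("cam",-p["R"].T@p["t"])
print(proj("wrist",arm.read_state()["eef_pos"]))
```

```text
cam [406.28020173  15.27628486 218.84118349]
[[322.15495338 280.68297577]]
```

View pics/w5.png

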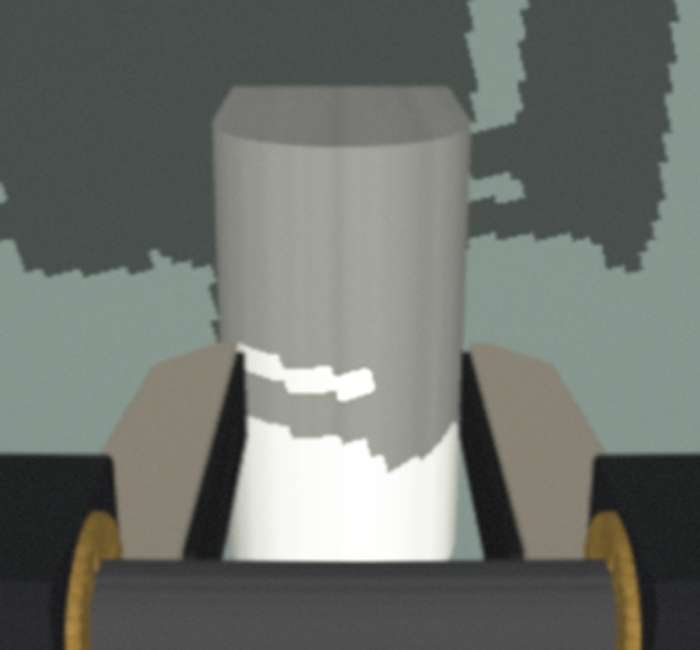

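Run:
```python
from h import *
np.set_printoptions(precision=1,suppress=True)
t=arm.read_state()["eef_pos"];a=np.radians(74.7);j=np.array([np.cos(a),np.sin(a),0]);b=np.array([-np.sin(a),np.cos(a),0])
for h in(0,10,19,25,35):
  for s in(-18,18):
    print(h,s,[np.round(proj("wrist",t+[0,0,h]+j*s+b*o)[0],0) for o in(-7.5,7.5)])
l=onz("wrist",(315,207),60);print("-x end ridge",l)
```

```text
0 -18 [array([286., 295.]), array([285., 267.])]
0 18 [array([358., 294.]), array([359., 266.])]
10 -18 [array([285., 303.]), array([284., 274.])]
10 18 [array([360., 303.]), array([361., 273.])]
19 -18 [array([284., 312.]), array([283., 281.])]
19 18 [array([362., 311.]), array([363., 280.])]
25 -18 [array([283., 317.]), array([282., 286.])]
25 18 [array([364., 317.]), array([365., 286.])]
35 -18 [array([281., 328.]), array([280., 295.])]
35 18 [array([366., 327.]), array([367., 295.])]
-x end ridge [438.3   6.9  60. ]
```

Emit:
{"fn": "servo_tool", "kwargs": {"commands": [[[0,0,3,0,80],[0,0,0,0,93],[-4,-2,0,0,93],[0,0,0,0,93],[0,0,0,0,93]]]}}

```text
time: 6.68
eef_pos: [477.9, -3.8, 24.2]
ee_rot: [0.568, -0.427, 0.556, 0.43]
ft_force: [-0.7, -0.1, 0.3]
gripper_width: 81.5
```

Emit:
{"fn": "servo_tool", "kwargs": {"commands": [[[0,0,-6,0,93],[0,0,-4,0,93],[0,0,0,0,93]]]}}

```text
time: 7.05
eef_pos: [478.0, -3.6, 13.3]
ee_rot: [0.568, -0.427, 0.556, 0.43]
ft_force: [-0.6, -0.1, -0.6]
gripper_width: 93.1
```

Run:
```python
from h import *
st()
snap("scene","s6.png",(280,120,440,280),3.5)
snap("wrist","w6.png")
```

```text
t 7.05 pos [478.   -3.6  13.3] jaw 74.7 toolx [ 0.011  0.014 -1.   ] f [-0.6 -0.1 -0.6] tq [ 0.02 -0.03  0.01] w 93.1
```

View pics/w6.png

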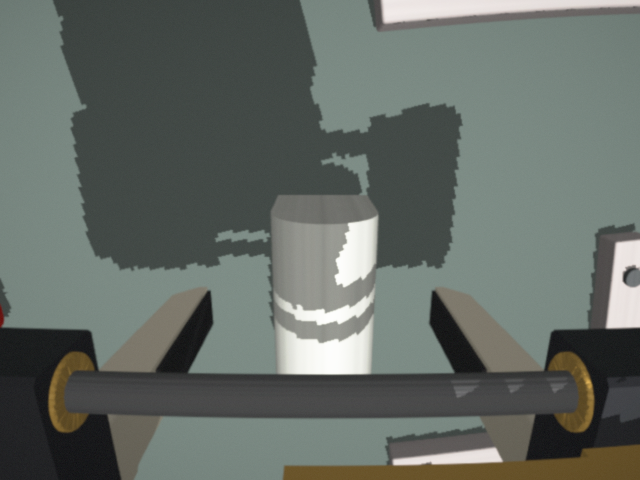

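View pics/s6.png

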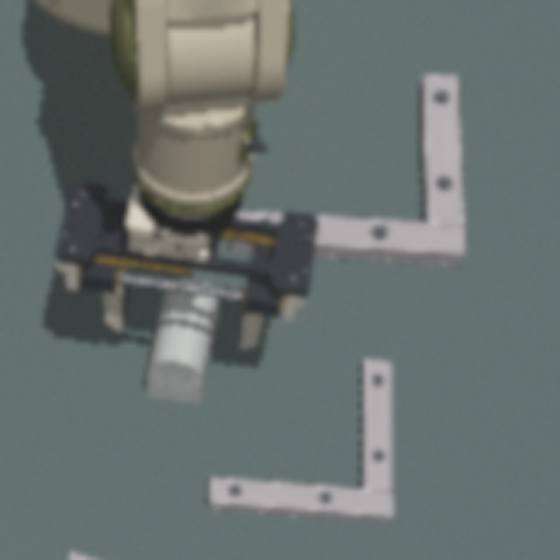

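Run:
```python
from h import *
np.set_printoptions(precision=1,suppress=True)
t=arm.read_state()["eef_pos"];a=np.radians(74.7);j=np.array([np.cos(a),np.sin(a),0])
for h in(0,10,25):
  for s in(-52,52): print(h,s,(proj("scene",t+[0,0,h]+j*s)[0]-[280,120])*3.5)
```

```text
0 -52 [115.  338.5]
0 52 [240.  358.3]
10 -52 [115.2 331.9]
10 52 [241.  351.8]
25 -52 [115.4 321.8]
25 52 [242.5 341.9]
```

Emit:
{"fn": "servo_tool", "kwargs": {"commands": [[[0,0,-6,0,93],[0,0,-5,0,93],[0,0,0,0,93]]]}}

```text
time: 7.52
eef_pos: [478.2, -3.6, 1.9]
ee_rot: [0.568, -0.428, 0.556, 0.43]
ft_force: [0.5, -0.0, 0.2]
gripper_width: 93.0
```

Emit:
{"fn": "servo_tool", "kwargs": {"commands": [[[0,0,-5,0,93],[0,0,-3,0,93],[0,0,0,0,93]]]}}

```text
time: 7.9
eef_pos: [478.2, -3.6, -6.7]
ee_rot: [0.568, -0.427, 0.556, 0.43]
ft_force: [-0.6, -0.4, 0.3]
gripper_width: 92.8
```

Emit:
{"fn": "servo_tool", "kwargs": {"commands": [[[0,0,0,0,60],[0,0,0,0,40],[0,0,0,0,40],[0,0,0,0,40],[0,0,0,0,40],[0,0,0,0,40]]], "squeeze": 8}}

```text
time: 8.65
eef_pos: [478.6, -3.3, -6.4]
ee_rot: [0.568, -0.428, 0.556, 0.43]
ft_force: [0.5, 1.8, -0.4]
gripper_width: 44.0
```

Run:
```python
from h import *
st()
snap("wrist","w7.png")
```

```text
t 8.65 pos [478.6  -3.3  -6.4] jaw 74.7 toolx [ 0.012  0.014 -1.   ] f [ 0.5  1.8 -0.4] tq [ 0.38 -0.06 -0.08] w 44.0
```

View pics/w7.png

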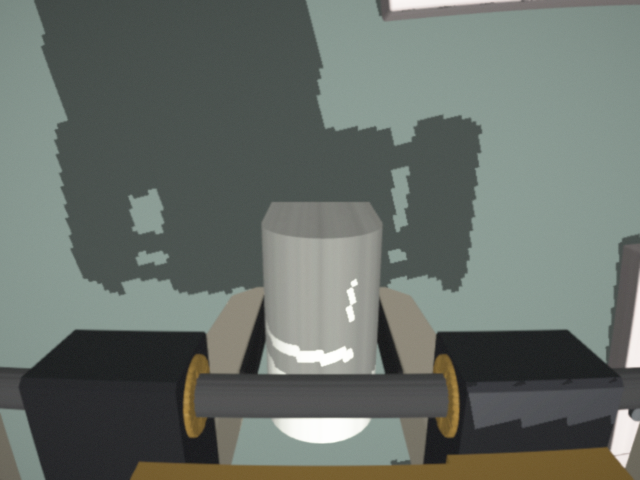

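Run:
```python
from h import *
im=cv2.imread("pics/w7.png")
print(im[225:245,322].tolist()[::2])
a=np.radians(-15.3);ex=np.array([np.cos(a),np.sin(a),0])
for v in(236,238,240):
    l=onz("wrist",(322,v),60);print(l,(l-arm.read_state()["eef_pos"])@ex)
l=onz("wrist",(322,438),60);print(l,(l-arm.read_state()["eef_pos"])@ex)
```

```text
[[119, 123, 124], [115, 121, 119], [116, 122, 120], [116, 120, 120], [118, 122, 122], [118, 122, 122], [120, 124, 124], [152, 159, 159], [156, 164, 162], [158, 166, 163]]
[438.15706343   6.34197515  60.        ] -41.55059872138619
[438.79469118   6.16826286  60.        ] -40.889732155028824
[439.43406335   5.99407678  60.        ] -40.2270579717718
[514.43802186 -14.43070027  60.        ] 37.508114834307634
```

Emit:
{"fn": "servo_tool", "kwargs": {"commands": [[[8,10,0,1,40],[12,15,0,1,40],[12,15,0,1,40],[12,15,0,1,40],[12,15,0,1,40],[12,15,0,0.5,40],[8,10,0,0,40],[0,0,0,0,40]]]}}

```text
time: 9.7
eef_pos: [540.8, 81.6, -6.8]
ee_rot: [0.537, -0.45, 0.548, 0.457]
ft_force: [1.5, 4.1, -1.4]
gripper_width: 43.9
```

Run:
```python
from h import *
st()
snap("wrist","w8.png")
```

```text
t 9.7 pos [540.8  81.6  -6.8] jaw 79.8 toolx [-0.018 -0.001 -1.   ] f [ 1.5  4.1 -1.4] tq [ 0.74 -0.51 -0.04] w 43.9
```

View pics/w8.png

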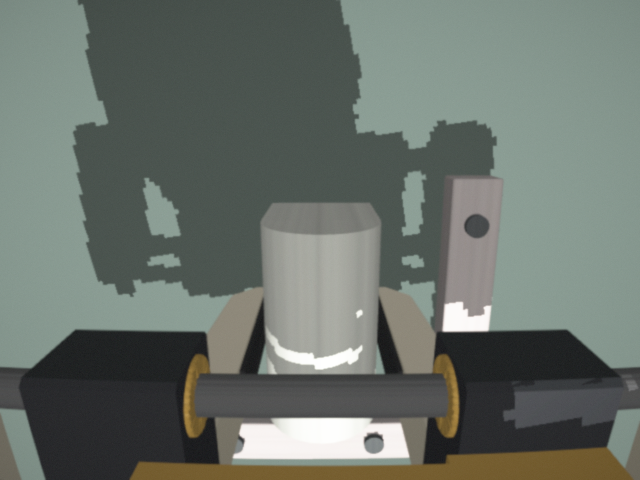

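Emit:
{"fn": "servo_tool", "kwargs": {"commands": [[[8,6,0,0,40],[10,8,0,0,40],[10,8,0,0,40],[4,4,0,0,40],[0,0,0,0,40]]]}}

```text
time: 10.38
eef_pos: [560.8, 98.5, -7.2]
ee_rot: [0.53, -0.446, 0.557, 0.458]
ft_force: [1.2, 3.5, 0.1]
gripper_width: 44.1
```

Run:
```python
from h import *
st()
snap("wrist","w9.png")
```

```text
t 10.38 pos [560.8  98.5  -7.2] jaw 79.5 toolx [-0.041 -0.012 -0.999] f [1.2 3.5 0.1] tq [ 0.9  -0.43 -0.01] w 44.1
```

View pics/w9.png

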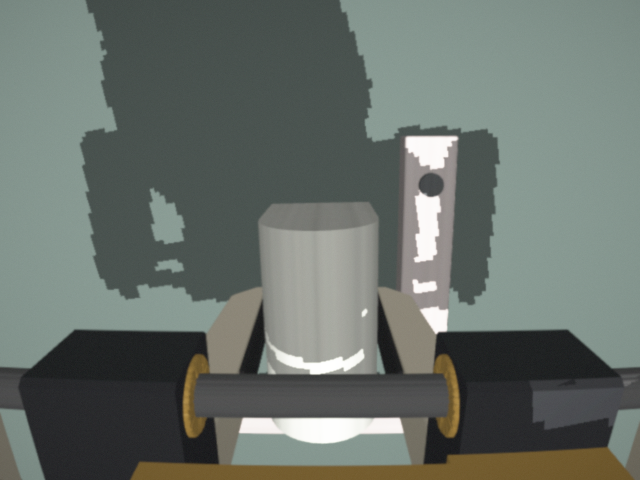

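Emit:
{"fn": "servo_tool", "kwargs": {"commands": [[[5,4,0,0,40],[6,4,0,0,40],[0,0,0,0,40]]]}}

```text
time: 10.8
eef_pos: [566.3, 102.7, -7.4]
ee_rot: [0.526, -0.444, 0.562, 0.459]
ft_force: [1.9, 3.4, -0.1]
gripper_width: 44.2
```

Run:
```python
from h import *
st()
snap("wrist","w10.png")
snap("top","t10.png",(190,180,350,300),4)
```

```text
t 10.8 pos [566.3 102.7  -7.4] jaw 79.4 toolx [-0.052 -0.016 -0.999] f [ 1.9  3.4 -0.1] tq [ 0.69 -0.59  0.01] w 44.2
```

View pics/w10.png

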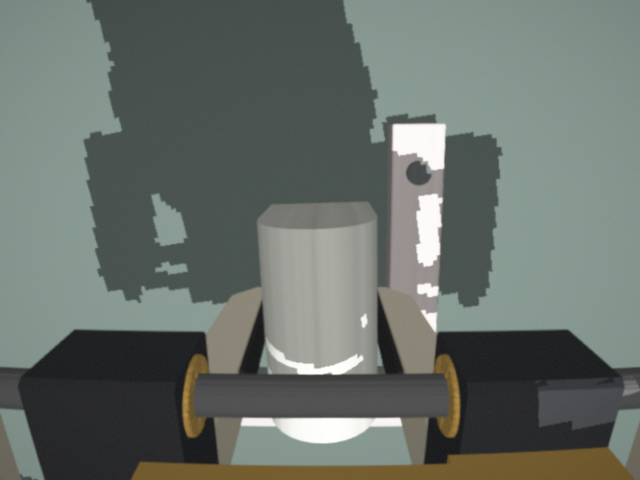

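View pics/t10.png

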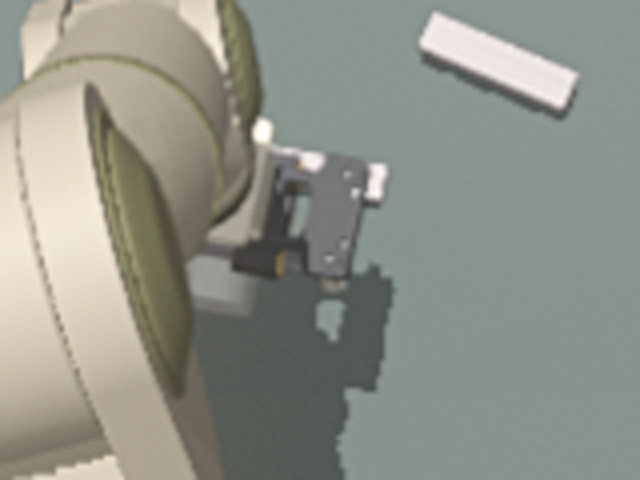

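Emit:
{"fn": "servo_tool", "kwargs": {"commands": [[[0,0,0,0,60],[0,0,0,0,60],[0,0,0,0,60]]]}}

```text
time: 11.28
eef_pos: [566.7, 102.8, -7.6]
ee_rot: [0.526, -0.444, 0.562, 0.459]
ft_force: [0.4, 0.1, -0.0]
gripper_width: 60.1
```

Run:
```python
from h import *
st()
snap("wrist","w11.png")
```

```text
t 11.28 pos [566.7 102.8  -7.6] jaw 79.4 toolx [-0.051 -0.016 -0.999] f [ 0.4  0.1 -0. ] tq [ 0.03 -0.07 -0.04] w 60.1
```

View pics/w11.png

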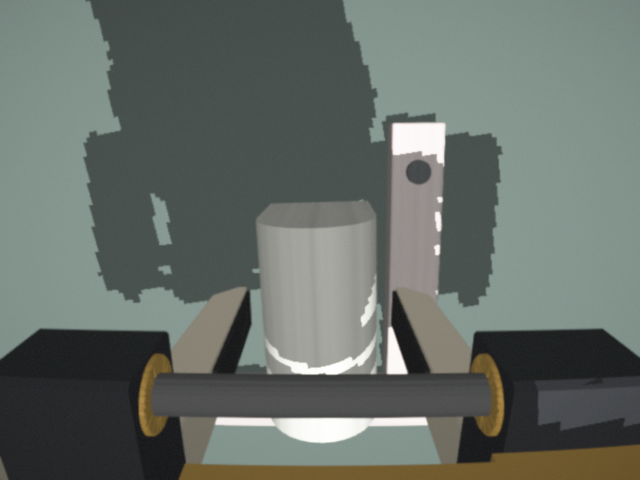

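Emit:
{"fn": "servo_tool", "kwargs": {"commands": [[[1,5,0,0,60],[1,5,0,0,60],[0.5,2,0,0,60],[0,0,0,0,60]]]}}

```text
time: 11.82
eef_pos: [568.5, 113.4, -7.7]
ee_rot: [0.526, -0.444, 0.563, 0.458]
ft_force: [-0.3, -1.4, -0.0]
gripper_width: 60.3
```

Emit:
{"fn": "servo_tool", "kwargs": {"commands": [[[0.5,3,0,0,60],[0,0,0,0,60]]]}}

```text
time: 12.08
eef_pos: [568.8, 116.0, -7.7]
ee_rot: [0.526, -0.444, 0.563, 0.458]
ft_force: [-0.4, -1.1, 0.6]
gripper_width: 59.9
```

Run:
```python
from h import *
st()
snap("wrist","w12.png")
```

```text
t 12.07 pos [568.8 116.   -7.7] jaw 79.3 toolx [-0.054 -0.019 -0.998] f [-0.4 -1.1  0.6] tq [-0.2   0.03 -0.03] w 59.9
```

View pics/w12.png

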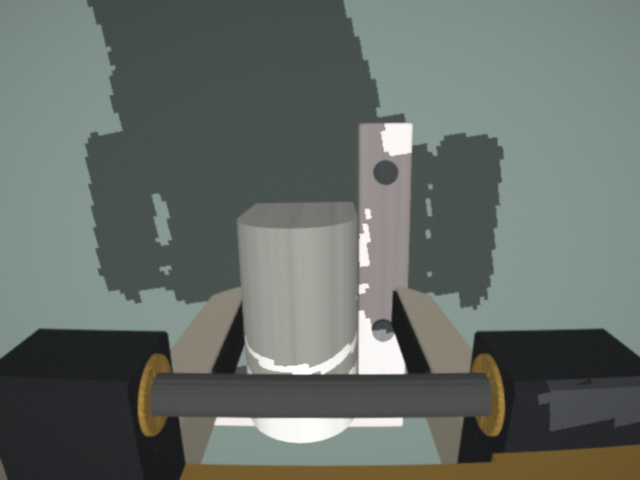

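Emit:
{"fn": "servo_tool", "kwargs": {"commands": [[[0.5,3,0,0,60],[0,0,0,0,60]]]}}

```text
time: 12.38
eef_pos: [569.2, 117.8, -7.7]
ee_rot: [0.525, -0.444, 0.564, 0.457]
ft_force: [-0.7, -2.7, -0.1]
gripper_width: 60.1
```

Emit:
{"fn": "servo_tool", "kwargs": {"commands": [[[0.5,2,0,0,60],[0,0,0,0,60]]]}}

```text
time: 12.62
eef_pos: [569.2, 117.7, -7.7]
ee_rot: [0.525, -0.444, 0.565, 0.457]
ft_force: [-0.4, -0.9, -0.8]
gripper_width: 60.0
```

Emit:
{"fn": "servo_tool", "kwargs": {"commands": [[[0.5,4,0,0,60]]]}}

```text
time: 12.75
eef_pos: [569.3, 118.4, -7.6]
ee_rot: [0.524, -0.444, 0.566, 0.455]
ft_force: [-1.1, -16.2, 6.9]
gripper_width: 61.0
```

Emit:
{"fn": "servo_tool", "kwargs": {"commands": [[[0.5,4,0,0,60]]]}}

```text
time: 12.88
eef_pos: [569.3, 118.4, -7.4]
ee_rot: [0.523, -0.444, 0.568, 0.454]
ft_force: [-0.4, -16.2, 5.6]
gripper_width: 60.7
```

Run:
```python
from h import *
st()
snap("wrist","w13.png")
```

```text
t 12.88 pos [569.3 118.4  -7.4] jaw 78.9 toolx [-0.058 -0.029 -0.998] f [ -0.4 -16.2   5.6] tq [-3.72  0.35  0.36] w 60.7
```

View pics/w13.png

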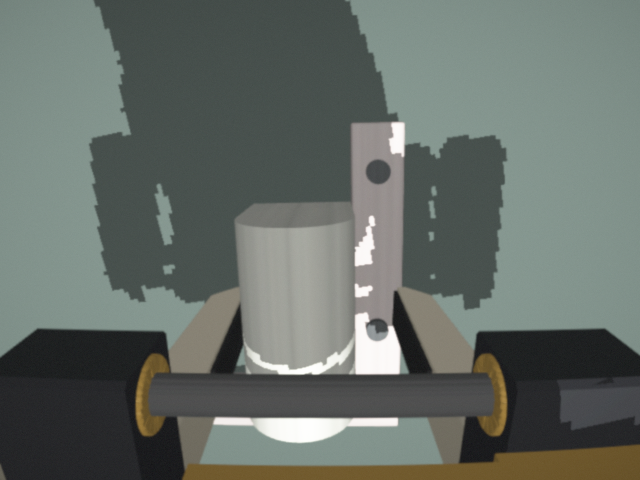

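Emit:
{"fn": "servo_tool", "kwargs": {"commands": [[[-1,-4,0,0,60],[0,-3,0,0,60],[0,0,0,0,60]]]}}

```text
time: 13.3
eef_pos: [569.3, 113.6, -7.2]
ee_rot: [0.524, -0.444, 0.567, 0.454]
ft_force: [0.2, -0.1, 0.1]
gripper_width: 60.0
```

Emit:
{"fn": "servo_tool", "kwargs": {"commands": [[[0,0,0,0,46],[0,0,0,0,40],[0,0,0,0,40],[0,0,0,0,40]]], "squeeze": 5}}

```text
time: 13.8
eef_pos: [568.5, 109.5, -7.1]
ee_rot: [0.523, -0.444, 0.569, 0.453]
ft_force: [0.3, 2.7, -0.4]
gripper_width: 44.4
```

Run:
```python
from h import *
st()
```

```text
t 13.8 pos [568.5 109.5  -7.1] jaw 78.9 toolx [-0.058 -0.031 -0.998] f [ 0.3  2.7 -0.4] tq [ 0.55 -0.12  0.08] w 44.4
```

Emit:
{"fn": "servo_tool", "kwargs": {"commands": [[[3,-0.5,0,0,40],[3,-0.5,0,0,40],[0,0,0,0,40]]]}}

```text
time: 14.18
eef_pos: [569.3, 109.2, -7.5]
ee_rot: [0.52, -0.443, 0.571, 0.456]
ft_force: [1.9, -2.8, 2.2]
gripper_width: 44.5
```

Emit:
{"fn": "servo_tool", "kwargs": {"commands": [[[3,-0.5,0,0,40],[3,-0.5,0,0,40]]]}}

```text
time: 14.42
eef_pos: [570.8, 108.7, -7.8]
ee_rot: [0.517, -0.441, 0.573, 0.458]
ft_force: [-7.4, -0.6, 4.6]
gripper_width: 44.3
```

Run:
```python
from h import *
st()
snap("wrist","w14.png")
```

```text
t 14.43 pos [570.8 108.7  -7.8] jaw 79.1 toolx [-0.076 -0.033 -0.997] f [-7.4 -0.6  4.6] tq [ 0.    1.64 -0.05] w 44.3
```

View pics/w14.png

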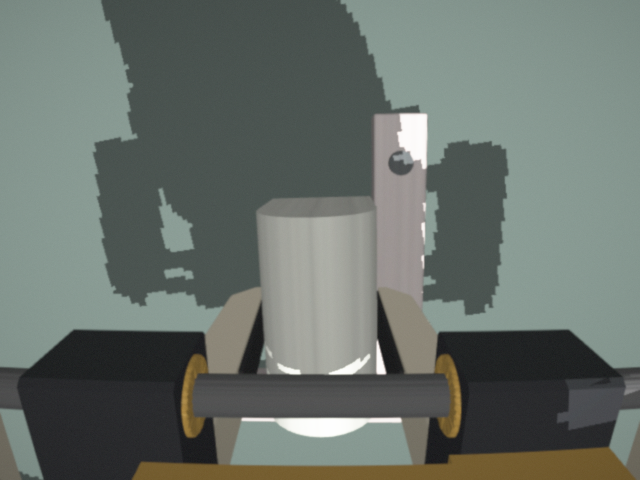

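```bash
cat >> h.py <<'E'
YAW=np.radians(-9.8);CO=np.array([617.4,124.2])
FX=np.array([np.cos(YAW),np.sin(YAW)]);FY=np.array([-np.sin(YAW),np.cos(YAW)])
def fence(X): d=np.array(X)[:2]-CO;return np.array([d@FX,d@FY])
E
python3 - <<'E'
from h import *
for v,z in((432,60),(205,60),(212,60)): 
    P=onz("wrist",(320,v),z);print(P,fence(P))
for u,v in((374,115),(427,115),(377,290)):
    P=onz("wrist",(u,v),14);print("bar",P,fence(P))
im=cv2.imread("pics/full_w14.png")[190:460,240:440]
cv2.imwrite("pics/w14c.png",cv2.resize(im,None,fx=3,fy=3,interpolation=cv2.INTER_CUBIC))
E
```

```text
[606.91968299 103.91792132  60.        ] [ -6.87518471 -21.76997004]
[525.96125143 119.5720351   60.        ] [-89.31674148 -20.12417677]
[528.15417681 119.14820881  60.        ] [-87.08367623 -20.1685618 ]
bar [498.94191827 144.96682011  14.        ] [-120.26423942    0.3010978 ]
bar [502.9028743 166.157673   14.       ] [-119.96796652   21.85692396]
bar [572.75706176 133.89667654  14.        ] [-45.64197041   1.95652949]
```

View pics/w14c.png

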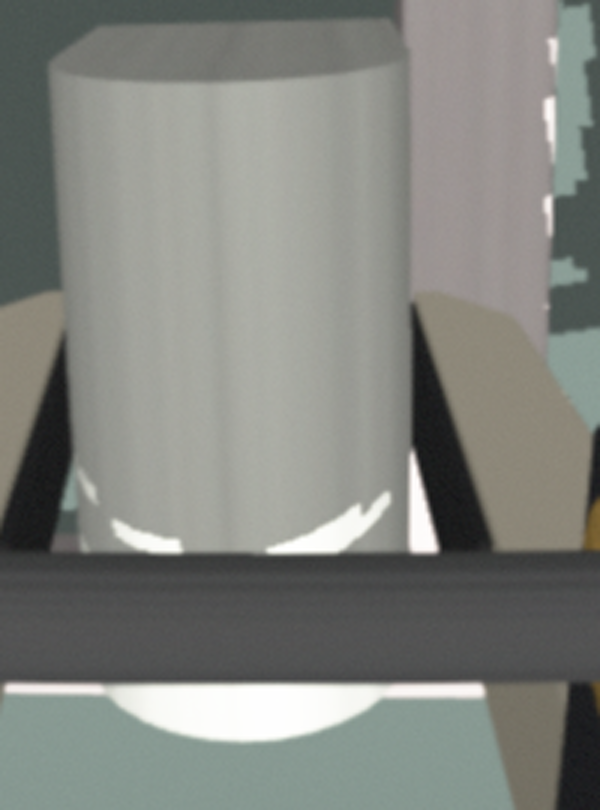

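Run:
```python
from h import *
for v in(216.7,436.7): print(fence(onz("wrist",(320,v),60)))
```

```text
[-85.57643062 -20.19852701]
[ -4.86627804 -21.81024305]
```

Emit:
{"fn": "servo_tool", "kwargs": {"commands": [[[0,0,0,0,54],[0,0,0,0,54],[0,0,5,0,54],[0,0,0,0,54]]]}}

```text
time: 14.98
eef_pos: [573.3, 110.4, -2.5]
ee_rot: [0.518, -0.442, 0.572, 0.457]
ft_force: [1.4, 0.3, 0.4]
gripper_width: 54.2
```

Emit:
{"fn": "servo_tool", "kwargs": {"commands": [[[0,0,0,0,46],[0,0,0,0,40],[0,0,0,0,40],[0,0,0,0,40]]], "squeeze": 8}}

```text
time: 15.48
eef_pos: [572.8, 108.8, -2.3]
ee_rot: [0.518, -0.442, 0.572, 0.457]
ft_force: [-0.9, -1.9, 1.0]
gripper_width: 44.1
```

Run:
```python
from h import *
st()
```

```text
t 15.47 pos [572.8 108.8  -2.3] jaw 79.1 toolx [-0.073 -0.032 -0.997] f [-0.9 -1.9  1. ] tq [-0.19  0.08  0.12] w 44.1
```

Emit:
{"fn": "servo_tool", "kwargs": {"commands": [[[3,-0.5,0,0,40],[3,-0.5,0,0,40]]]}}

```text
time: 15.72
eef_pos: [573.1, 108.5, -2.4]
ee_rot: [0.515, -0.44, 0.575, 0.459]
ft_force: [-8.8, 0.4, 7.8]
gripper_width: 44.1
```

Run:
```python
from h import *
st()
snap("wrist","w15.png",(240,190,440,460),2.2)
for v in(216.7,436.7): print(fence(onz("wrist",(320,v),60)))
```

```text
t 15.72 pos [573.1 108.5  -2.4] jaw 79.2 toolx [-0.083 -0.033 -0.996] f [-8.8  0.4  7.8] tq [ 0.24  1.99 -0.07] w 44.1
[-81.96750321 -20.27474822]
[  1.78133338 -21.8253091 ]
```

View pics/w15.png

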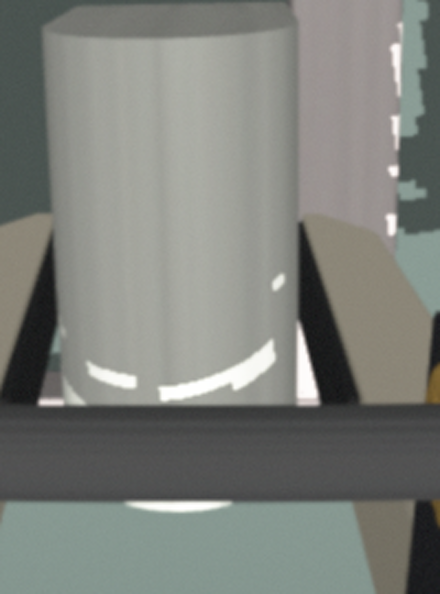

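Run:
```python
from h import *
for v in(206.4,422.7): print(fence(onz("wrist",(320,v),60)))
print(fence(onz("top",(300,233),0)))
```

```text
[-85.40213541 -20.21146938]
[ -4.35226682 -21.71129042]
[   1.49806299 -161.39845461]
```

Emit:
{"fn": "servo_tool", "kwargs": {"commands": [[[0,0,0,0,60],[0,0,0,0,60],[0,0,0,0,60],[0,0,30,0,60],[0,0,50,0,60],[-20,-20,50,0,60],[-20,-20,50,0,60],[0,0,0,0,60]]]}}

```text
time: 16.77
eef_pos: [534.5, 69.0, 181.9]
ee_rot: [0.516, -0.441, 0.573, 0.459]
ft_force: [0.3, 0.1, 0.1]
gripper_width: 59.8
```

Run:
```python
from h import *
st()
snap("wrist","w16.png")
```

```text
t 16.77 pos [534.5  69.  181.9] jaw 79.2 toolx [-0.08  -0.031 -0.996] f [0.3 0.1 0.1] tq [ 0.02 -0.13  0.01] w 59.8
```

View pics/w16.png

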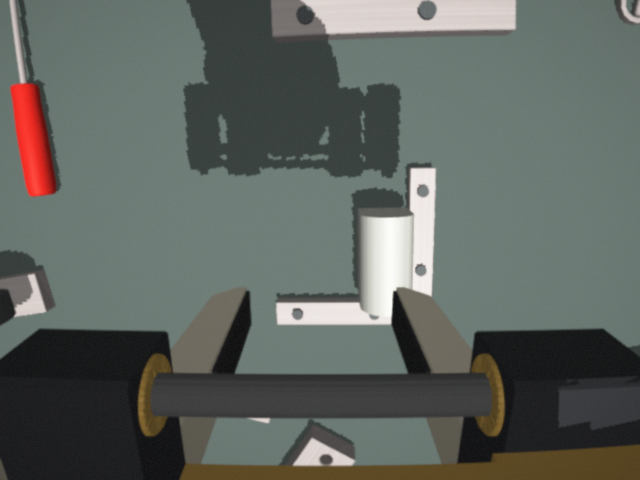

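Run:
```python
from h import *
np.set_printoptions(precision=1,suppress=True)
im=cv2.imread("pics/full_w16.png")[150:340,260:460]
cv2.imwrite("pics/w16c.png",cv2.resize(im,None,fx=4,fy=3.15,interpolation=cv2.INTER_CUBIC)[:600])
im=cv2.imread("pics/full_w16.png")[180:330,340:450]
cv2.imwrite("pics/w16c.png",cv2.resize(im,None,fx=4,fy=4,interpolation=cv2.INTER_CUBIC))
p=arm.camera_params("wrist");print(fence((-p["R"].T@p["t"])))
def W(x,y,z): return [*(CO+x*FX+y*FY),z]
for n,P in dict(mtop=(-80,-22,60),mp0=(-80,0,0),mm0=(-80,-44,0),mp38=(-80,0,38),mm38=(-80,-44,38),ptop=(0,-22,60),pp38=(0,0,38),pm38=(0,-44,38)).items(): print(n,(proj("wrist",W(*P))[0]-[340,180])*4)
```

```text
[-134.4  -58. ]
mtop [194.3 181.8]
mp0 [263.2 136.9]
mm0 [ 67.4 138.4]
mp38 [291.  163.1]
mm38 [ 74.2 164.7]
ptop [187.1 575.2]
pp38 [279.9 534.7]
pm38 [ 73.1 535.2]
```

View pics/w16c.png

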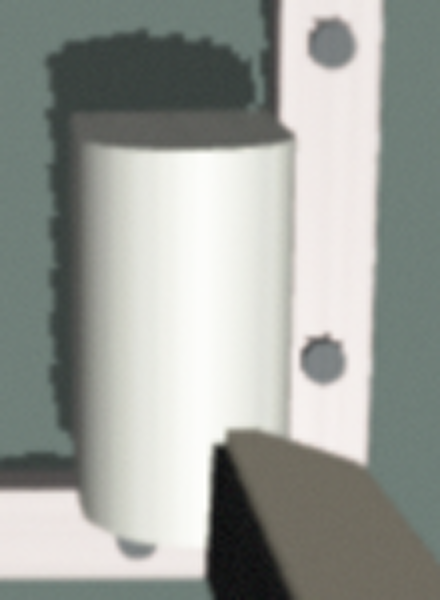

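Emit:
{"fn": "servo_tool", "kwargs": {"commands": [[[-5,8,0,-10,20],[-5,8,0,-10,0],[-5,8,0,-10,0],[-5,8,0,-10,0],[-5,8,0,-10,0],[-5,8,0,-10,0],[-5,8,0,-10,0],[-2,4,0,-10,0]]]}}

```text
time: 17.82
eef_pos: [496.3, 135.7, 168.7]
ee_rot: [0.687, 0.046, 0.726, 0.007]
ft_force: [0.3, -0.5, 0.5]
gripper_width: 0.6
```

Emit:
{"fn": "servo_tool", "kwargs": {"commands": [[[0,0,0,-10,0],[0,0,0,-10,0],[0,0,0,-10,0],[0,0,0,-10,0],[0,0,0,-10,0],[0,0,0,-5,0],[0,0,0,0,0]]]}}

```text
time: 18.7
eef_pos: [495.1, 138.6, 158.7]
ee_rot: [0.606, 0.379, 0.619, -0.324]
ft_force: [-0.3, 0.3, -0.7]
gripper_width: 0.6
```

Run:
```python
from h import *
print(st()["joints"])
```

```text
t 18.7 pos [495.1 138.6 158.7] jaw -59.6 toolx [ 0.023  0.077 -0.997] f [-0.3  0.3 -0.7] tq [-0.05  0.18  0.  ] w 0.6
[-0.83491206  0.45146167  0.70470485  2.16921905 -0.59929674  0.67052008
 -0.74457384]
```

Emit:
{"fn": "servo_tool", "kwargs": {"commands": [[[1,-5,-40,0,0],[1,-5,-40,0,0],[0,0,-40,0,0],[0,0,-20,0,0],[0,0,-10,0,0],[0,0,0,0,0]]]}}

```text
time: 19.45
eef_pos: [497.4, 129.9, -0.6]
ee_rot: [0.609, 0.372, 0.623, -0.32]
ft_force: [-0.8, 0.6, -0.9]
gripper_width: 0.4
```

Run:
```python
from h import *
s=st();print(fence(s["eef_pos"]))
snap("wrist","w17.png")
```

```text
t 19.45 pos [497.4 129.9  -0.6] jaw -58.6 toolx [ 0.018  0.074 -0.997] f [-0.8  0.6 -0.9] tq [-0.1   0.2  -0.02] w 0.4
[-119.18196099  -14.83123127]
```

View pics/w17.png

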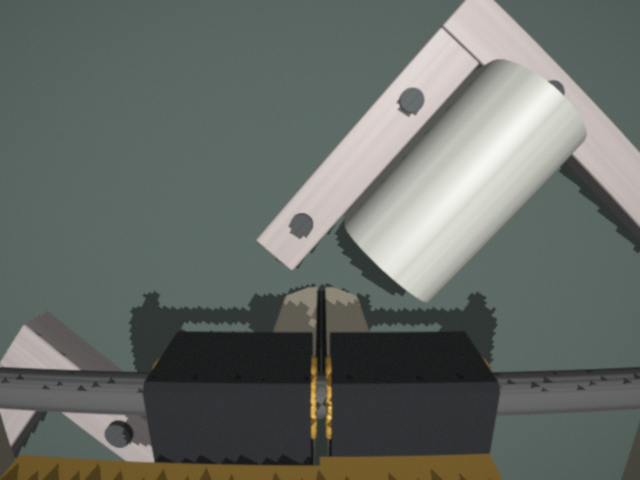

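Emit:
{"fn": "servo_tool", "kwargs": {"commands": [[[4,-4,-4,0,0],[5,-1,0,0,0],[5,-1,0,0,0],[0,0,0,0,0]]]}}

```text
time: 20.0
eef_pos: [513.9, 124.0, -3.2]
ee_rot: [0.61, 0.372, 0.623, -0.319]
ft_force: [-0.1, -0.1, -0.6]
gripper_width: -0.1
```

Run:
```python
from h import *
s=st();print(fence(s["eef_pos"]))
snap("wrist","w18.png")
```

```text
t 20.0 pos [513.9 124.   -3.2] jaw -58.5 toolx [ 0.021  0.074 -0.997] f [-0.1 -0.1 -0.6] tq [-0.11  0.14  0.02] w -0.1
[-101.96562226  -17.85523493]
```

View pics/w18.png

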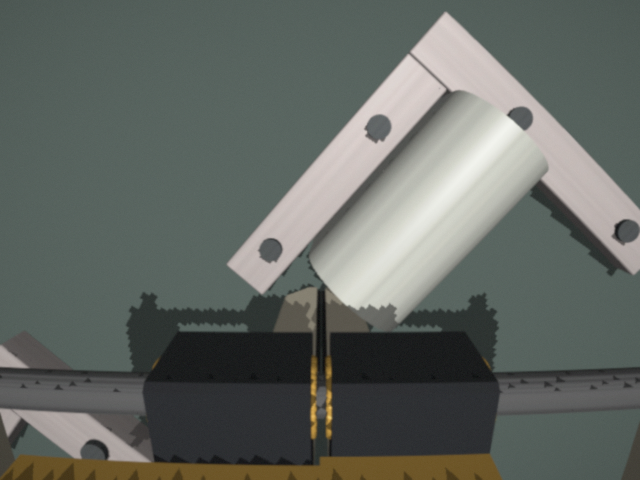

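Emit:
{"fn": "servo_tool", "kwargs": {"commands": [[[3,-1.5,0,0,0],[3,-0.5,0,0,0]]]}}

```text
time: 20.3
eef_pos: [516.5, 122.6, -3.4]
ee_rot: [0.608, 0.371, 0.625, -0.319]
ft_force: [-7.1, 0.2, 4.5]
gripper_width: 0.5
```

Emit:
{"fn": "servo_tool", "kwargs": {"commands": [[[3,-0.5,0,0,0],[2,-0.3,0,0,0]]]}}

```text
time: 20.55
eef_pos: [516.3, 122.6, -3.6]
ee_rot: [0.605, 0.37, 0.628, -0.319]
ft_force: [-6.1, 0.9, 5.8]
gripper_width: 0.1
```

Run:
```python
from h import *
s=st();print(fence(s["eef_pos"]))
snap("wrist","w19.png")
```

```text
t 20.55 pos [516.3 122.6  -3.6] jaw -58.3 toolx [ 0.007  0.078 -0.997] f [-6.1  0.9  5.8] tq [0.06 1.41 0.02] w 0.1
[-99.35358594 -18.75510292]
```

View pics/w19.png

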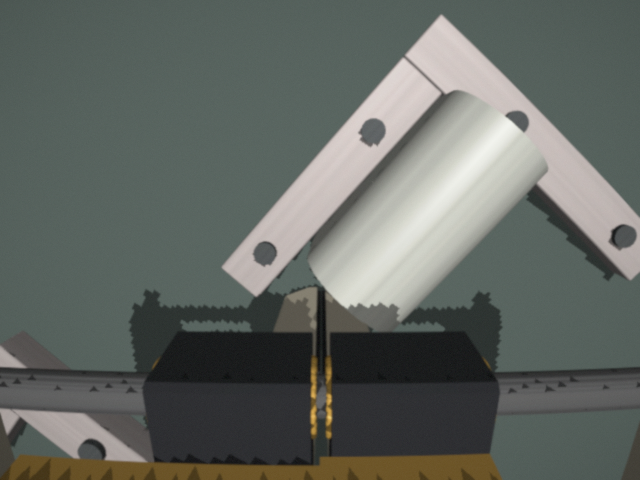

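```bash
cat >> h.py <<'E'
def W(x,y,z): return [*(CO+x*FX+y*FY),z]
def outline(n,dx=0):
    P=[]
    for x in(-80+dx,0+dx):
        th=np.linspace(0,np.pi,19);arc=[W(x,-22+22*np.cos(t),38+22*np.sin(t)) for t in th]
        P.append(proj(n,[W(x,0,0)]+arc+[W(x,-44,0)]))
    return P
def overlay(n,f,box,k,dx=0):
    im=cv2.imread("pics/full_"+f)
    im=cv2.resize(im[box[1]:box[3],box[0]:box[2]],None,fx=k,fy=k,interpolation=cv2.INTER_CUBIC)
    o=np.array(box[:2])
    for Q in outline(n,dx): cv2.polylines(im,[np.int32((Q-o)*k)],False,(0,0,255),1)
    for a,b in(((0,0,14),(-120,0,14)),((0,0,14),(0,-120,14)),((0,0,0),(-120,0,0)),((0,0,0),(0,-120,0))):
        q=np.int32((proj(n,[W(*a),W(*b)])-o)*k);cv2.line(im,tuple(map(int,q[0])),tuple(map(int,q[1])),(255,0,0),1)
    cv2.imwrite("pics/ov_"+f,im)
E
python3 -c "
from h import *
overlay('wrist','w19.png',(200,0,640,340),1.8)"
```

```text
(no output)
```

View pics/ov_w19.png

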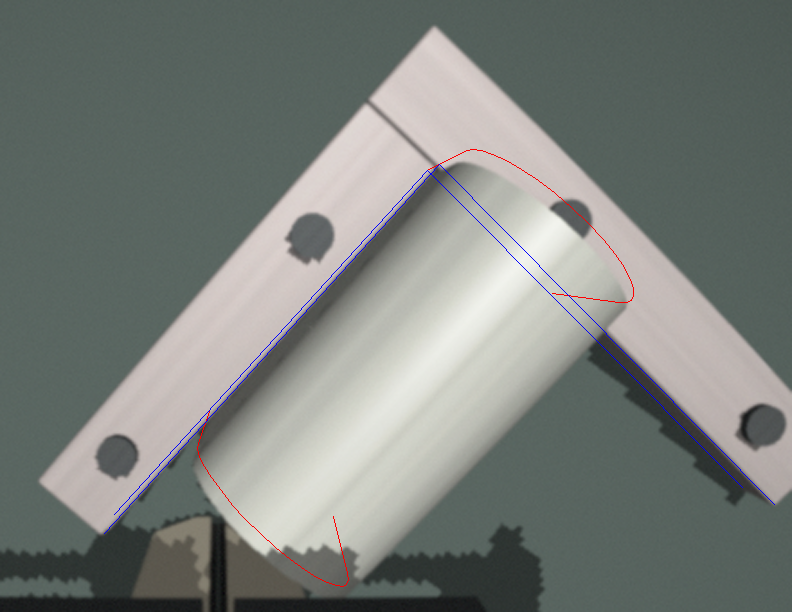

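Emit:
{"fn": "servo_tool", "kwargs": {"commands": [[[-10,2,0,0,0],[-10,2,20,0,0],[-5,-10,50,0,0],[0,-20,50,10,0],[10,-20,40,10,0],[10,-20,0,10,30],[10,-20,0,10,60],[0,0,0,5,93]]]}}

```text
time: 21.6
eef_pos: [521.4, 34.4, 162.1]
ee_rot: [0.686, 0.092, 0.72, -0.054]
ft_force: [-0.3, 0.4, -0.2]
gripper_width: 25.9
```

Emit:
{"fn": "servo_tool", "kwargs": {"commands": [[[0,-10,0,4,93],[0,0,0,0,93]]]}}

```text
time: 21.85
eef_pos: [521.7, 24.2, 162.2]
ee_rot: [0.688, 0.067, 0.722, -0.029]
ft_force: [-0.2, -0.2, -0.1]
gripper_width: 45.7
```

Run:
```python
from h import *
s=st();print(fence(s["eef_pos"]))
snap("wrist","w20.png")
snap("top","t20.png",(200,190,320,290),6)
snap("scene","s20.png",(320,210,420,285),8)
```

```text
t 21.85 pos [521.7  24.2 162.2] jaw -7.7 toolx [-0.045  0.056 -0.997] f [-0.2 -0.2 -0.1] tq [-0.1   0.01  0.02] w 45.7
[ -77.32359106 -114.79449285]
```

View pics/w20.png

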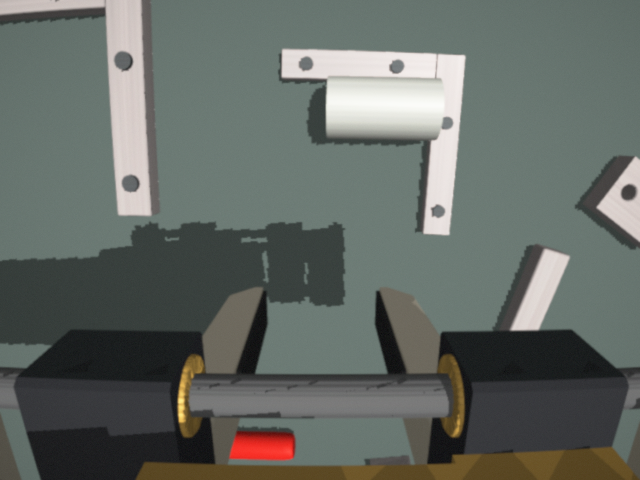

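View pics/s20.png

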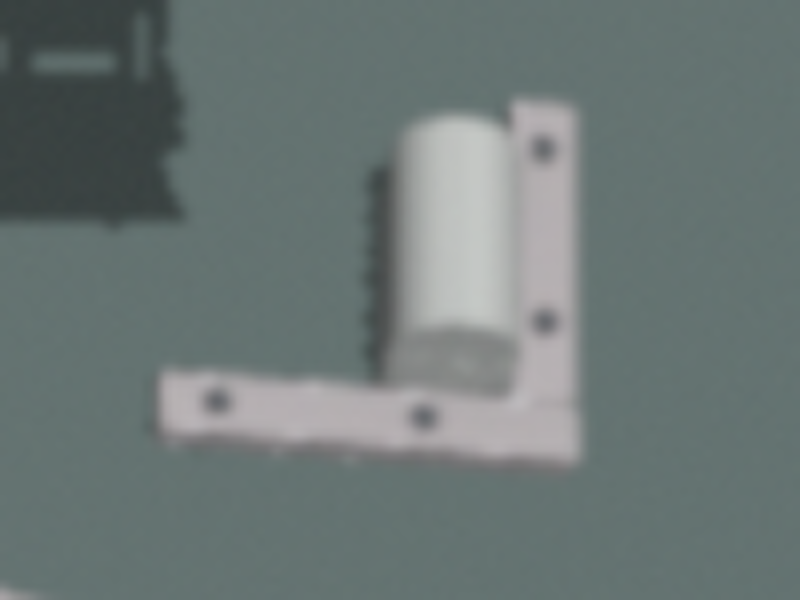

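View pics/t20.png

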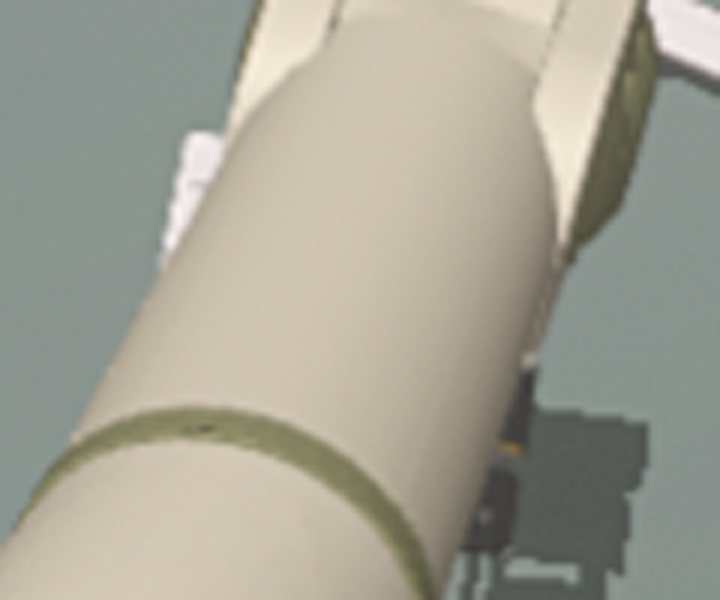

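```bash
python3 -c "
from h import *
overlay('wrist','w20.png',(270,30,480,250),3)
overlay('scene','s20.png',(320,210,420,285),8)"
```

```text
(no output)
```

View pics/ov_w20.png

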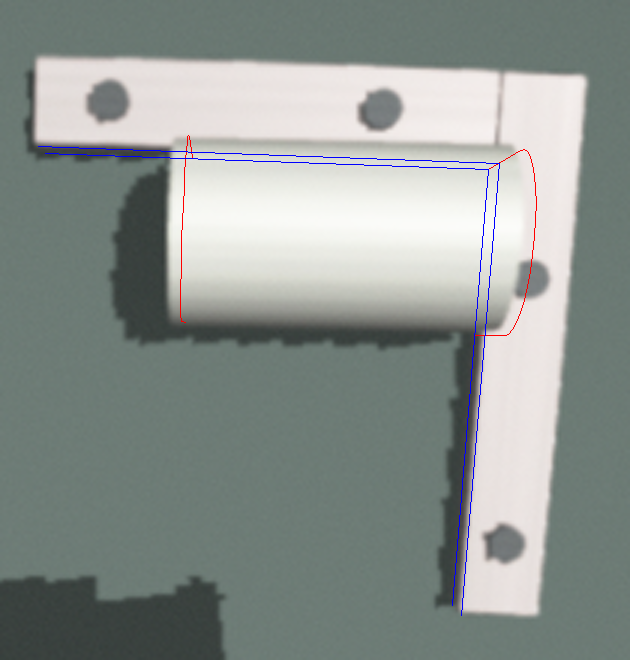

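View pics/ov_s20.png

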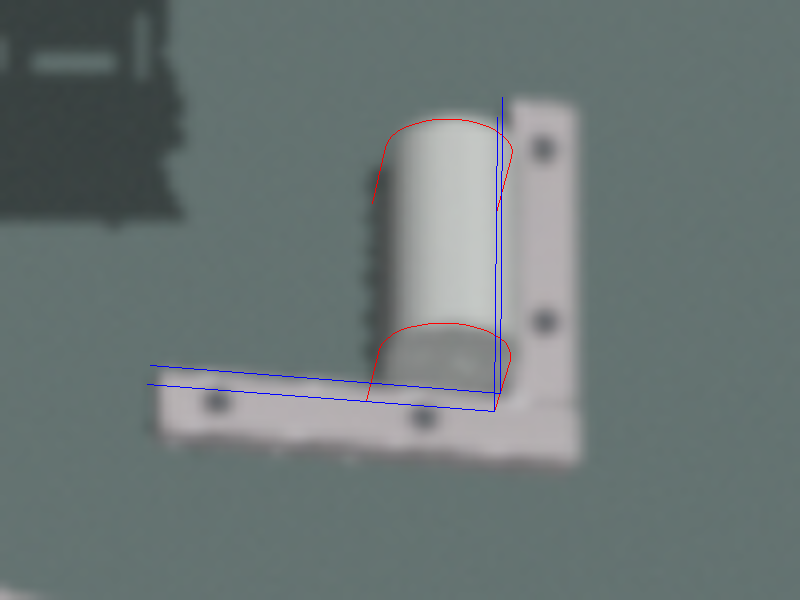

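Run:
```python
from h import *
p=arm.camera_params("wrist");c=-p["R"].T@p["t"];print(c,fence(c)); print("want",W(-1,-35,0))
```

```text
[540.46988032  89.3159132  362.9655832 ] [-69.86994462 -47.4692918 ]
want [np.float64(610.4572596307054), np.float64(89.88093305224388), 0]
```

Move the camera directly above the nose/far-bar seam (shift +70 in x).

Emit:
{"fn": "servo_tool", "kwargs": {"commands": [[[25,0,0,0,93],[25,0,0,0,93],[20,0,0,0,93],[0,0,0,0,93]]]}}

```text
time: 22.5
eef_pos: [592.4, 28.2, 161.6]
ee_rot: [0.687, 0.067, 0.723, -0.029]
ft_force: [-0.6, 0.9, -0.7]
gripper_width: 92.0
```

Run:
```python
from h import *
st()
p=arm.camera_params("wrist");c=-p["R"].T@p["t"];print(fence(c))
snap("wrist","w21.png",(140,0,440,240),2.6)
```

```text
t 22.5 pos [592.4  28.2 161.6] jaw -7.8 toolx [-0.046  0.057 -0.997] f [-0.6  0.9 -0.7] tq [-0.16 -0.03 -0.03] w 92.0
[ -0.21075338 -32.64273217]
```

View pics/w21.png

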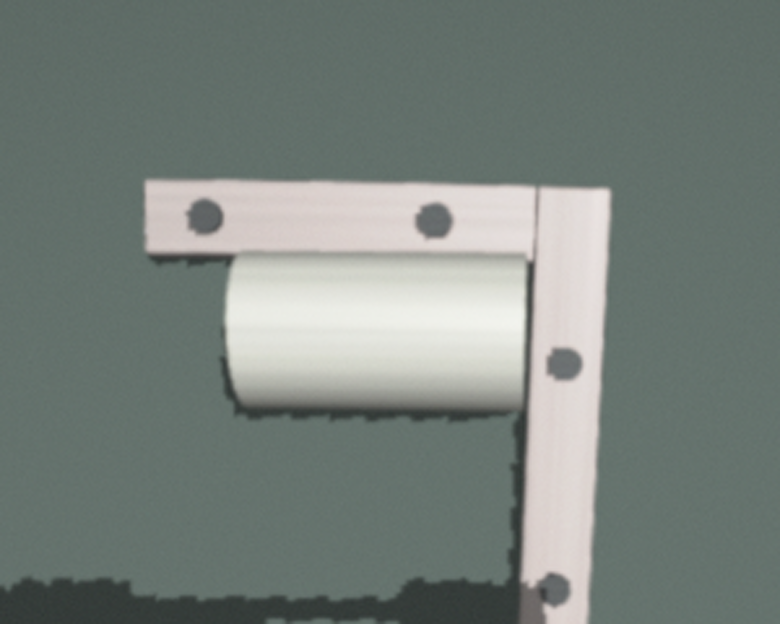

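Emit:
{"fn": "servo_tool", "kwargs": {"commands": [[[-10,7,0,-10,50],[-10,7,0,-10,20],[-10,7,0,-10,0],[-10,7,0,-10,0],[-10,7,-20,-10,0],[0,0,-30,-7,0],[0,0,-30,0,0],[0,0,0,0,0]]]}}

```text
time: 23.55
eef_pos: [529.6, 66.1, 80.5]
ee_rot: [0.581, 0.416, 0.598, -0.364]
ft_force: [-0.3, -0.4, 1.0]
gripper_width: 17.3
```

Run:
```python
from h import *
s=st();print(fence(s["eef_pos"]))
```

```text
t 23.55 pos [529.6  66.1  80.5] jaw -66.9 toolx [ 0.021  0.074 -0.997] f [-0.3 -0.4  1. ] tq [-0.09  0.2   0.05] w 17.3
[-76.66270501 -72.21052134]
```

Emit:
{"fn": "servo_tool", "kwargs": {"commands": [[[12,-3,-30,0,0],[0,0,-30,0,0],[0,0,-20,0,0],[0,0,-8,0,0],[0,0,0,0,0]]]}}

```text
time: 24.18
eef_pos: [543.2, 63.5, -3.7]
ee_rot: [0.582, 0.418, 0.596, -0.362]
ft_force: [0.4, 0.2, 0.8]
gripper_width: 0.4
```

Run:
```python
from h import *
s=st();print(fence(s["eef_pos"]))
snap("wrist","w22.png")
```

```text
t 24.18 pos [543.2  63.5  -3.7] jaw -66.9 toolx [ 0.027  0.076 -0.997] f [0.4 0.2 0.8] tq [-0.13  0.17  0.05] w 0.4
[-62.83192273 -72.45584176]
```

View pics/w22.png

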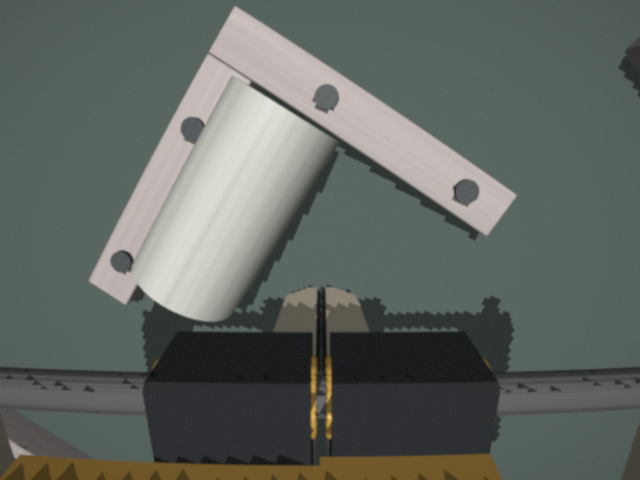

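Emit:
{"fn": "servo_tool", "kwargs": {"commands": [[[1,4,-6,0,0],[1,4,0,0,0],[0.5,3,0,0,0]]]}}

```text
time: 24.6
eef_pos: [547.0, 75.6, -8.0]
ee_rot: [0.583, 0.418, 0.596, -0.361]
ft_force: [-0.4, -0.6, 0.6]
gripper_width: 0.6
```

Emit:
{"fn": "servo_tool", "kwargs": {"commands": [[[0.5,3,0,0,0],[0.5,3,0,0,0]]]}}

```text
time: 24.85
eef_pos: [547.2, 79.2, -7.9]
ee_rot: [0.584, 0.418, 0.595, -0.363]
ft_force: [-2.9, -13.8, 5.3]
gripper_width: 0.7
```

Emit:
{"fn": "servo_tool", "kwargs": {"commands": [[[0.5,3,0,0,0]]]}}

```text
time: 24.98
eef_pos: [547.2, 78.9, -7.9]
ee_rot: [0.584, 0.417, 0.593, -0.365]
ft_force: [-3.3, -9.8, 4.2]
gripper_width: 0.3
```

Run:
```python
from h import *
s=st();print(fence(s["eef_pos"]))
```

```text
t 24.98 pos [547.2  78.9  -7.9] jaw -67.1 toolx [ 0.03   0.069 -0.997] f [-3.3 -9.8  4.2] tq [-2.36  0.88  0.  ] w 0.3
[-61.4872836  -56.60418549]
```

Emit:
{"fn": "servo_tool", "kwargs": {"commands": [[[-2,-10,0,0,0],[-4,-6,2,0,0],[-25,3,2,0,0],[-25,4,0,0,0],[-10,10,0,0,0],[5,25,0,0,0],[5,20,0,0,0],[0,0,0,0,0]]]}}

```text
time: 25.98
eef_pos: [490.9, 127.4, -2.7]
ee_rot: [0.584, 0.419, 0.593, -0.364]
ft_force: [-0.2, -0.0, 0.3]
gripper_width: 0.5
```

Run:
```python
from h import *
s=st();print(fence(s["eef_pos"]))
snap("wrist","w23.png")
```

```text
t 25.98 pos [490.9 127.4  -2.7] jaw -67.1 toolx [ 0.032  0.072 -0.997] f [-0.2 -0.   0.3] tq [-0.13  0.19 -0.01] w 0.5
[-125.16265087  -18.33630379]
```

View pics/w23.png

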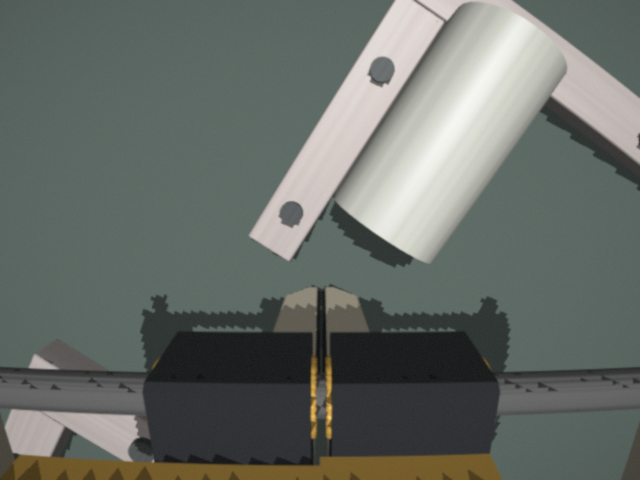

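Emit:
{"fn": "servo_tool", "kwargs": {"commands": [[[10,-2,-2,0,0],[8,-1.5,-1,0,0],[4,-0.7,0,0,0],[0,0,0,0,0]]]}}

```text
time: 26.52
eef_pos: [514.9, 119.0, -5.9]
ee_rot: [0.583, 0.42, 0.592, -0.365]
ft_force: [0.5, -0.2, -0.2]
gripper_width: 0.6
```

Emit:
{"fn": "servo_tool", "kwargs": {"commands": [[[3,-0.5,0,0,0],[3,-0.5,0,0,0]]]}}

```text
time: 26.78
eef_pos: [518.2, 118.1, -6.2]
ee_rot: [0.582, 0.419, 0.593, -0.366]
ft_force: [-9.8, 0.6, 7.9]
gripper_width: 0.2
```

Emit:
{"fn": "servo_tool", "kwargs": {"commands": [[[3,-0.5,0,0,0],[3,-0.5,0,0,0]]]}}

```text
time: 27.02
eef_pos: [517.6, 118.4, -6.4]
ee_rot: [0.578, 0.417, 0.597, -0.367]
ft_force: [-9.6, 0.6, 7.9]
gripper_width: 0.3
```

Run:
```python
from h import *
s=st();print(fence(s["eef_pos"]))
```

```text
t 27.02 pos [517.6 118.4  -6.4] jaw -67.3 toolx [ 0.017  0.075 -0.997] f [-9.6  0.6  7.9] tq [0.08 1.83 0.02] w 0.3
[-97.39793902 -22.72969973]
```

Emit:
{"fn": "servo_tool", "kwargs": {"commands": [[[3,-0.5,1,0,0],[3,-0.5,1,0,0]]]}}

```text
time: 27.28
eef_pos: [519.1, 117.8, -4.9]
ee_rot: [0.576, 0.416, 0.6, -0.367]
ft_force: [-7.1, 1.0, 1.5]
gripper_width: 0.6
```

Run:
```python
from h import *
s=st();print(fence(s["eef_pos"]))
snap("wrist","w24.png")
overlay('wrist','w24.png',(200,0,640,340),1.8)
```

```text
t 27.27 pos [519.1 117.8  -4.9] jaw -67.3 toolx [ 0.01   0.076 -0.997] f [-7.1  1.   1.5] tq [0.   1.68 0.05] w 0.6
[-95.73944812 -23.01281781]
```

View pics/ov_w24.png

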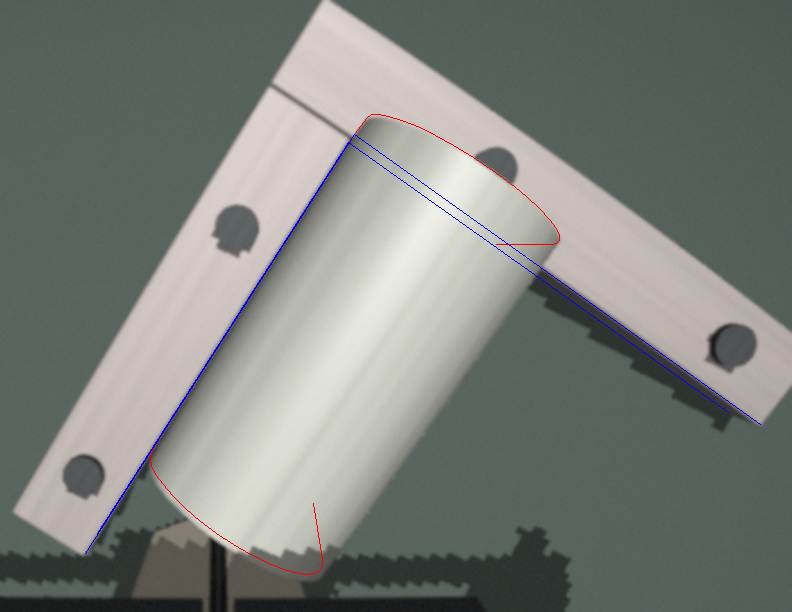

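Emit:
{"fn": "servo_tool", "kwargs": {"commands": [[[4,-0.7,1,0,0],[4,-0.7,1,0,0]]]}}

```text
time: 27.58
eef_pos: [518.9, 118.0, -3.9]
ee_rot: [0.571, 0.414, 0.605, -0.369]
ft_force: [-11.6, 1.1, 3.0]
gripper_width: 0.5
```

Run:
```python
from h import *
s=st();print(fence(s["eef_pos"]))
```

```text
t 27.57 pos [518.9 118.   -3.9] jaw -67.2 toolx [-0.005  0.08  -0.997] f [-11.6   1.1   3. ] tq [0.18 2.55 0.16] w 0.5
[-95.9644638 -22.8375708]
```

Emit:
{"fn": "servo_tool", "kwargs": {"commands": [[[-10,2,0,0,0],[-8,0,30,0,0],[0,-10,50,10,0],[20,-20,50,10,0],[20,-25,30,10,0],[20,-15,0,10,0],[20,-10,0,10,0],[0,0,0,7,0]]]}}

```text
time: 28.58
eef_pos: [586.5, 37.8, 163.5]
ee_rot: [0.685, 0.064, 0.725, -0.039]
ft_force: [-0.3, -0.1, -0.9]
gripper_width: 0.7
```

Run:
```python
from h import *
s=st()
for uv in((298,190),(302,185),(333,199),(328,206)): print("par",onz("top",uv,20))
for uv in((270,157),(286,173),(301,155)): print("plate",onz("top",uv,22))
p=arm.camera_params("wrist");c=-p["R"].T@p["t"];print(fence(c))
snap("wrist","w25.png")
```

```text
t 28.57 pos [586.5  37.8 163.5] jaw -8.3 toolx [-0.055  0.038 -0.998] f [-0.3 -0.1 -0.9] tq [-0.15  0.    0.02] w 0.7
par [698.13956591 -29.2700676   20.        ]
par [711.30376815 -39.25858865  20.        ]
par [ 675.392424 -117.681035   20.      ]
par [ 657.15232708 -105.07122081   20.        ]
plate [784.41979725  43.16257711  22.        ]
plate [742.05085189   1.6225236   22.        ]
plate [790.29079006 -36.00279563  22.        ]
[ -5.94609537 -20.29040446]
```

View pics/w25.png

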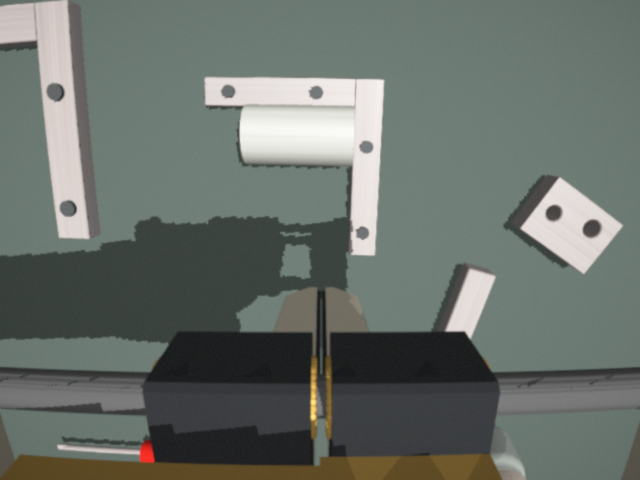

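Emit:
{"fn": "servo_tool", "kwargs": {"commands": [[[25,-3,0,0,0],[25,-3,0,0,0],[20,0,-20,-2,0],[0,0,-50,0,0],[0,0,-50,0,0],[0,0,-25,0,0],[0,0,0,0,0]]]}}

```text
time: 29.5
eef_pos: [660.6, 34.2, 16.1]
ee_rot: [0.687, 0.081, 0.72, -0.053]
ft_force: [-0.6, -0.1, 0.3]
gripper_width: 0.7
```

Run:
```python
from h import *
s=st();print(fence(s["eef_pos"]))
snap("wrist","w26.png")
```

```text
t 29.5 pos [660.6  34.2  16.1] jaw -10.8 toolx [-0.042  0.044 -0.998] f [-0.6 -0.1  0.3] tq [-0.14  0.01  0.03] w 0.7
[ 57.86054776 -81.3832509 ]
```

View pics/w26.png

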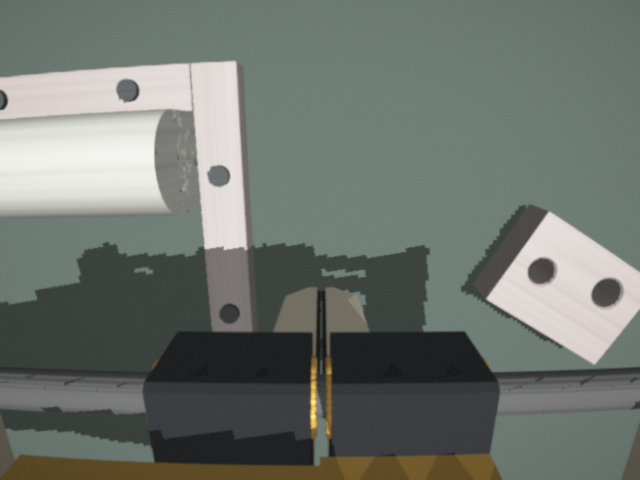

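Emit:
{"fn": "servo_tool", "kwargs": {"commands": [[[0,0,-20,0,0],[0,0,-10,0,0],[-8,1,0,0,0],[-6,1,0,0,0],[-4,0.5,0,0,0]]]}}

```text
time: 30.18
eef_pos: [644.3, 37.1, -11.1]
ee_rot: [0.69, 0.082, 0.717, -0.053]
ft_force: [0.7, 0.0, -0.5]
gripper_width: 0.6
```

Emit:
{"fn": "servo_tool", "kwargs": {"commands": [[[-4,0.5,0,0,0],[-4,0.5,0,0,0],[-4,0.5,0,0,0]]]}}

```text
time: 30.55
eef_pos: [631.9, 38.7, -10.3]
ee_rot: [0.69, 0.082, 0.717, -0.053]
ft_force: [-0.0, -0.3, 0.1]
gripper_width: 0.3
```

Run:
```python
from h import *
s=st();print(fence(s["eef_pos"]))
```

```text
t 30.55 pos [631.9  38.7 -10.3] jaw -10.9 toolx [-0.034  0.045 -0.998] f [-0.  -0.3  0.1] tq [-0.09  0.05 -0.03] w 0.3
[ 28.81334871 -81.76301936]
```

Emit:
{"fn": "servo_tool", "kwargs": {"commands": [[[0,0,40,0,20],[0,-10,60,0,50],[-10,-30,60,0,93],[-15,-50,50,0,93],[-15,-55,30,0,93],[-15,-55,20,0,93],[-15,-50,0,0,93],[-10,-40,0,0,93]]]}}

```text
time: 31.55
eef_pos: [550.8, -243.8, 245.2]
ee_rot: [0.691, 0.079, 0.717, -0.05]
ft_force: [0.0, 0.5, 0.1]
gripper_width: 76.0
```

Emit:
{"fn": "servo_tool", "kwargs": {"commands": [[[0,-20,0,0,93],[0,0,0,0,93]]]}}

```text
time: 31.8
eef_pos: [549.8, -266.8, 245.4]
ee_rot: [0.691, 0.08, 0.716, -0.051]
ft_force: [-0.2, 0.6, -0.4]
gripper_width: 91.8
```

Run:
```python
from h import *
s=st()
snap("wrist","w27.png")
snap("top","t27.png",(340,150,500,290),4)
snap("scene","s27.png",(140,180,300,310),4)
```

```text
t 31.8 pos [ 549.8 -266.8  245.4] jaw -10.7 toolx [-0.032  0.044 -0.999] f [-0.2  0.6 -0.4] tq [-0.13  0.   -0.01] w 91.8
```

View pics/w27.png

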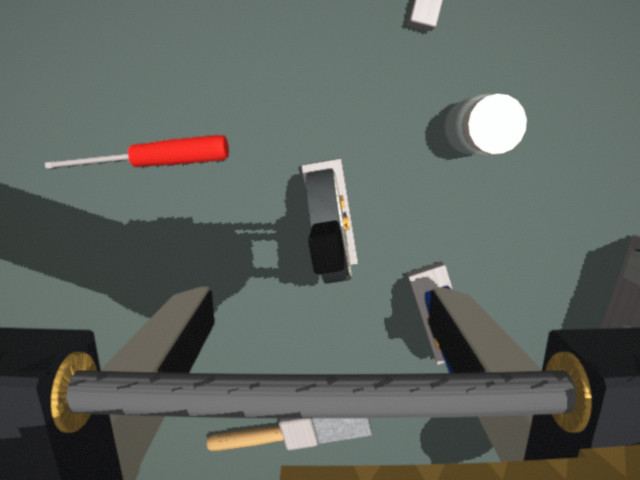

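View pics/s27.png

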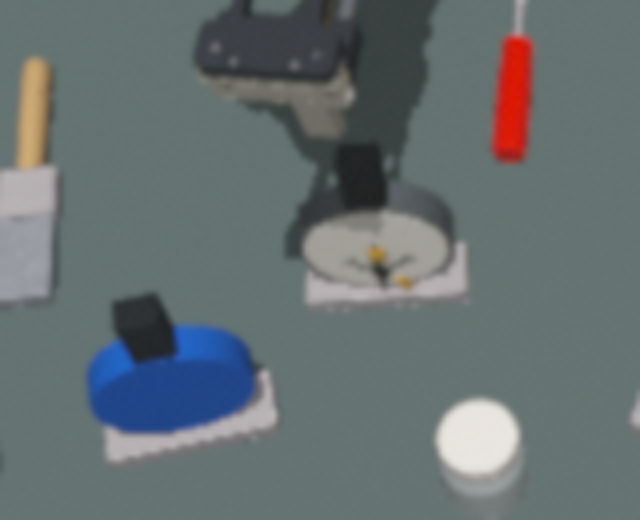

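Run:
```python
import cv2
im=cv2.imread("pics/full_w27.png")[145:295,270:390]
cv2.imwrite("pics/w27c.png",cv2.resize(im,None,fx=4,fy=4,interpolation=cv2.INTER_CUBIC))
```

```text
(no output)
```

View pics/w27c.png

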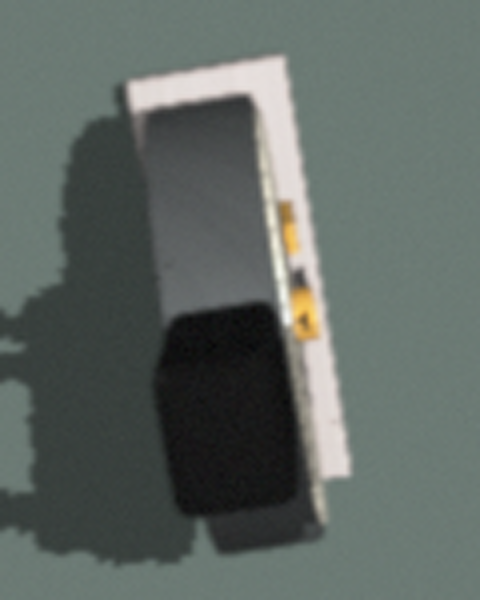

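Run:
```python
from h import *
np.set_printoptions(precision=1,suppress=True)
f=lambda u,v:(270+u/4,145+v/4)
a=onz("wrist",f(287,57),16);b=onz("wrist",f(350,475),16);c=onz("wrist",f(128,85),16)
print(a,b,c,"len",np.linalg.norm(a-b),"w",np.linalg.norm(a-c))
d=(a-b)[:2];yaw=np.degrees(np.arctan2(d[1],d[0]))-90;print("yaw",yaw)
gx=(a-c)[:2]/np.linalg.norm((a-c)[:2]);print("yaw from width",np.degrees(np.arctan2(gx[1],gx[0])))
y=np.radians(yaw);ex=np.array([np.cos(y),np.sin(y)]);ey=np.array([-np.sin(y),np.cos(y)])
print("centre from +x+y corner",a[:2]-20*ex-55*ey,"from -x+y",c[:2]+20*ex-55*ey)
for q in((230,435),(180,510),(297,497),(157,372),(280,352)):print("grip",onz("wrist",f(*q),164))
```

```text
[ 569.9 -220.    16. ] [ 567.8 -329.1   16. ] [ 529.8 -219.7   16. ] len 109.1600679887659 w 40.16328774977313
yaw -1.1119340070375614
yaw from width -0.4071188407705399
centre from +x+y corner [ 548.9 -274.6] from -x+y [ 548.7 -275.1]
grip [ 549.6 -273.6  164. ]
grip [ 538.7 -285.3  164. ]
grip [ 559.1 -286.4  164. ]
grip [ 539.4 -260.6  164. ]
grip [ 560.5 -260.7  164. ]
```

Emit:
{"fn": "servo_tool", "kwargs": {"commands": [[[-1.5,-5,-20,10,93],[0,0,-40,0,60],[0,0,-20,0,50],[0,0,0,0,50]]]}}

```text
time: 32.45
eef_pos: [552.4, -260.6, 162.7]
ee_rot: [0.693, 0.011, 0.721, 0.018]
ft_force: [0.9, -0.1, 0.4]
gripper_width: 67.8
```

Run:
```python
from h import *
s=st()
snap("wrist","w28.png")
```

```text
t 32.45 pos [ 552.4 -260.6  162.7] jaw 0.6 toolx [-0.039  0.041 -0.998] f [ 0.9 -0.1  0.4] tq [-0.11  0.1   0.03] w 67.8
```

View pics/w28.png

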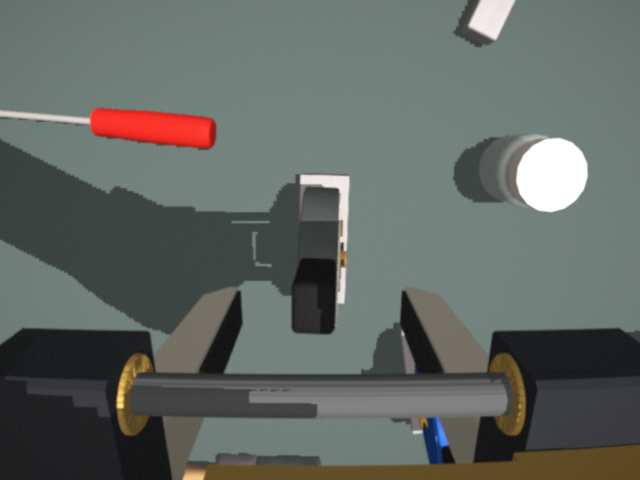

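Emit:
{"fn": "servo_tool", "kwargs": {"commands": [[[-4,-12,0,-1,50],[0,0,0,0,50],[0,0,-20,0,50],[0,0,0,0,50]]]}}

```text
time: 33.0
eef_pos: [550.6, -274.0, 146.7]
ee_rot: [0.695, 0.017, 0.718, 0.011]
ft_force: [0.9, -0.1, 0.3]
gripper_width: 49.9
```

Run:
```python
from h import *
s=st()
snap("wrist","w29.png")
```

```text
t 33.0 pos [ 550.6 -274.   146.7] jaw -0.5 toolx [-0.032  0.04  -0.999] f [ 0.9 -0.1  0.3] tq [-0.1  -0.03 -0.01] w 49.9
```

View pics/w29.png

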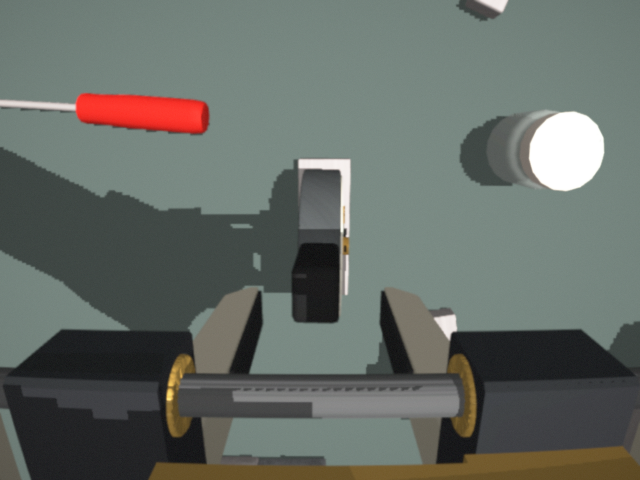

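Emit:
{"fn": "servo_tool", "kwargs": {"commands": [[[-2,0,-20,0,50],[0,0,-13,0,50],[0,0,0,0,50]]]}}

```text
time: 33.42
eef_pos: [550.8, -275.4, 116.7]
ee_rot: [0.697, 0.017, 0.717, 0.01]
ft_force: [0.6, -0.9, 0.7]
gripper_width: 50.3
```

Emit:
{"fn": "servo_tool", "kwargs": {"commands": [[[0,0,0,0,30],[0,0,0,0,20],[0,0,0,0,18],[0,0,0,0,18]]], "squeeze": 12}}

```text
time: 33.92
eef_pos: [551.4, -275.9, 118.4]
ee_rot: [0.698, 0.016, 0.716, 0.01]
ft_force: [1.0, 0.6, -2.2]
gripper_width: 21.7
```

Run:
```python
from h import *
s=st()
snap("wrist","w30.png")
```

```text
t 33.92 pos [ 551.4 -275.9  118.4] jaw -0.5 toolx [-0.025  0.037 -0.999] f [ 1.   0.6 -2.2] tq [-0.21  0.   -0.01] w 21.7
```

View pics/w30.png

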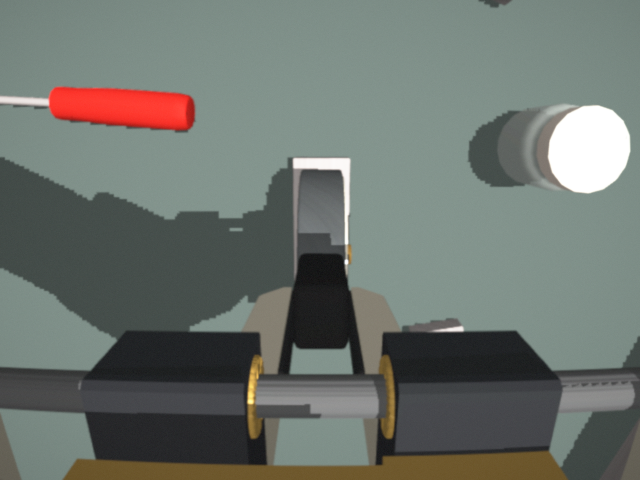

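Emit:
{"fn": "servo_tool", "kwargs": {"commands": [[[0,0,4,0,18],[0,0,10,0,18],[0,0,20,0,18],[0,0,25,0,18],[0,0,25,0,18],[0,0,20,0,18],[0,0,0,0,18]]], "squeeze": 18}}

```text
time: 34.85
eef_pos: [549.7, -274.8, 226.5]
ee_rot: [0.697, 0.017, 0.717, 0.01]
ft_force: [0.1, -0.4, -5.7]
gripper_width: 21.9
```

Run:
```python
from h import *
s=st()
snap("wrist","w31.png")
snap("scene","s31.png",(180,130,320,270),4.2)
```

```text
t 34.85 pos [ 549.7 -274.8  226.5] jaw -0.5 toolx [-0.028  0.038 -0.999] f [ 0.1 -0.4 -5.7] tq [-0.11 -0.15  0.01] w 21.9
```

View pics/w31.png

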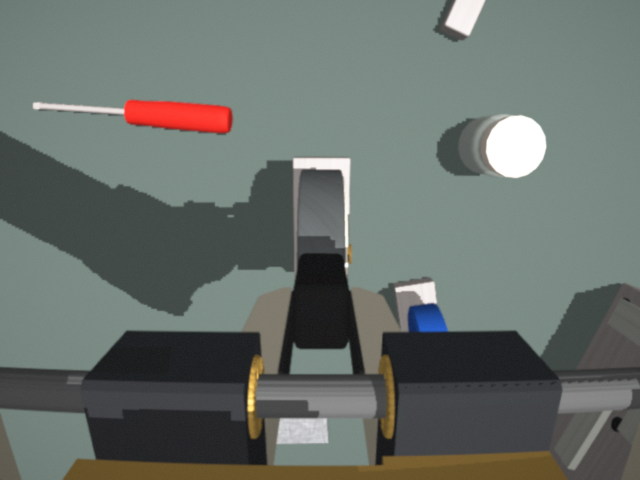

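View pics/s31.png

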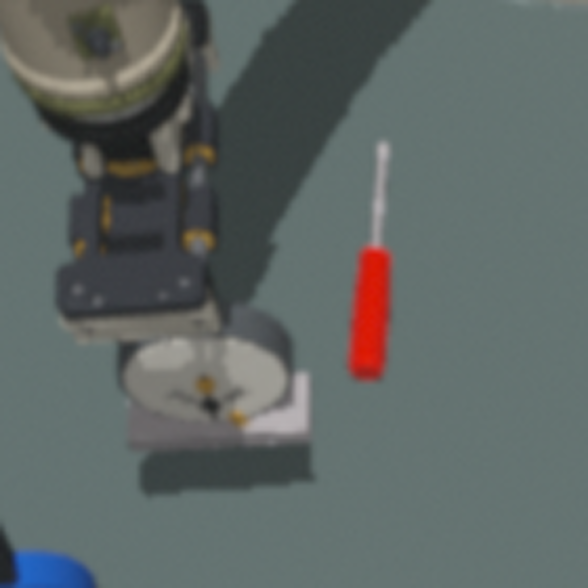

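Emit:
{"fn": "servo_tool", "kwargs": {"commands": [[[0,15,0,-1,18],[3,30,0,-1,18],[4,45,0,-1,18],[4,50,0,-1,18],[4,50,0,-1,18],[4,50,0,-1,18],[4,50,0,-1,18],[3,40,0,-1,18]]]}}

```text
time: 35.95
eef_pos: [568.2, 70.6, 217.3]
ee_rot: [0.69, 0.073, 0.719, -0.042]
ft_force: [0.9, -0.5, -4.5]
gripper_width: 21.9
```

Emit:
{"fn": "servo_tool", "kwargs": {"commands": [[[2,25,0,-1,18],[0,10,0,0,18],[0,0,0,0,18],[0,0,0,0,18]]]}}

```text
time: 36.45
eef_pos: [566.8, 111.7, 214.6]
ee_rot: [0.688, 0.077, 0.72, -0.047]
ft_force: [-0.2, -0.2, -4.3]
gripper_width: 22.2
```

Run:
```python
from h import *
s=st();print(fence(s["eef_pos"]))
snap("wrist","w32.png")
```

```text
t 36.45 pos [566.8 111.7 214.6] jaw -10.0 toolx [-0.042  0.046 -0.998] f [-0.2 -0.2 -4.3] tq [-0.41 -0.02 -0.  ] w 22.2
[-47.74569743 -20.94271815]
```

View pics/w32.png

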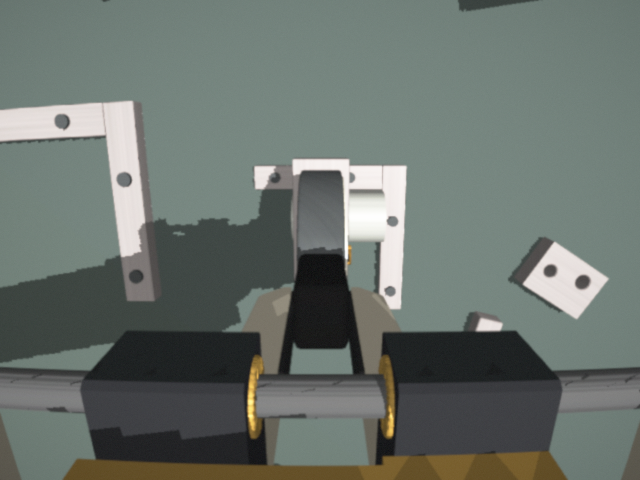

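Emit:
{"fn": "servo_tool", "kwargs": {"commands": [[[6,-2,0,0,18],[5,-2,0,0,18],[0,0,-10,0,18],[0,0,-12,0,18],[0,0,0,0,18],[0,0,0,0,18]]]}}

```text
time: 37.25
eef_pos: [578.7, 104.2, 190.6]
ee_rot: [0.687, 0.078, 0.72, -0.049]
ft_force: [0.0, -0.3, -4.7]
gripper_width: 21.6
```

Run:
```python
from h import *
s=st();print(fence(s["eef_pos"]))
snap("wrist","w33.png",(200,120,460,360),3)
snap("scene","s33.png",(310,140,440,280),4.2)
```

```text
t 37.25 pos [578.7 104.2 190.6] jaw -10.3 toolx [-0.042  0.046 -0.998] f [ 0.  -0.3 -4.7] tq [-0.18 -0.03 -0.01] w 21.6
[-34.73587865 -26.25069169]
```

View pics/w33.png

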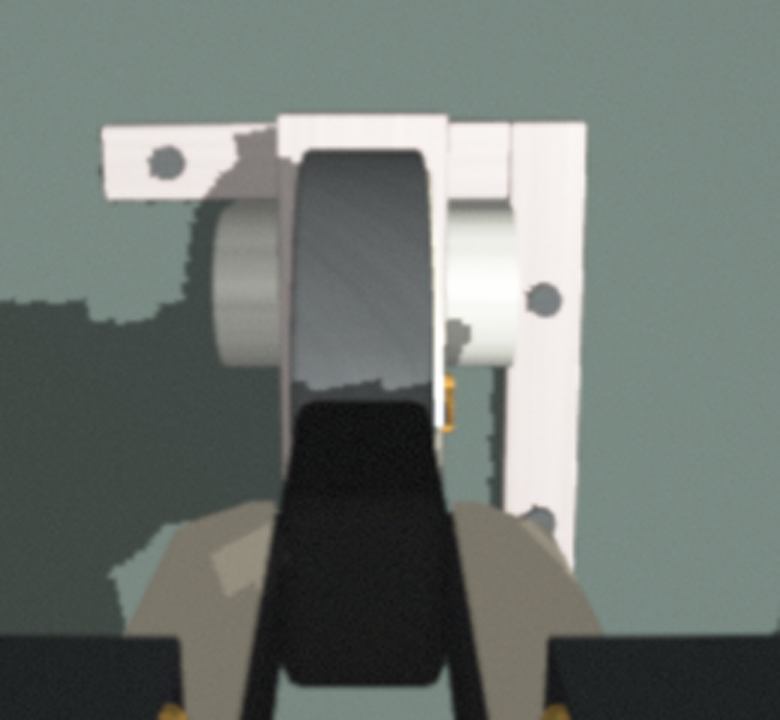

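View pics/s33.png

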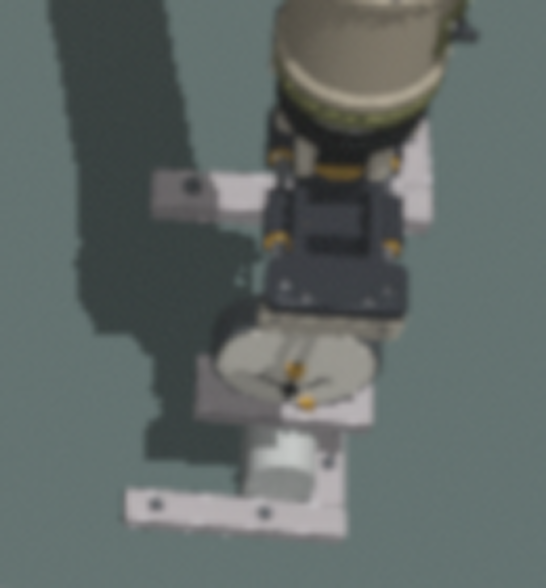

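Run:
```python
from h import *
for z in(86,88,90):
  P=onz("wrist",(321,158.4),z);print(fence(P)-[0,55])
im=cv2.imread("pics/full_s33.png")
```

```text
[-39.80896831 -27.50067962]
[-39.70873667 -27.40471007]
[-39.60850503 -27.30874053]
```

Emit:
{"fn": "servo_tool", "kwargs": {"commands": [[[1,5,-4,0,18],[0,0,-3,0,18],[0,0,0,0,18]]]}}

```text
time: 37.72
eef_pos: [580.0, 110.2, 183.8]
ee_rot: [0.688, 0.078, 0.72, -0.048]
ft_force: [-0.5, -0.9, -5.9]
gripper_width: 22.0
```

Emit:
{"fn": "servo_tool", "kwargs": {"commands": [[[0,0,-2,0,18],[0,0,-2,0,18]]]}}

```text
time: 37.98
eef_pos: [580.1, 110.2, 179.8]
ee_rot: [0.688, 0.078, 0.72, -0.048]
ft_force: [0.8, 0.0, -4.8]
gripper_width: 22.0
```

Run:
```python
from h import *
s=st();print(fence(s["eef_pos"]))
```

```text
t 37.98 pos [580.1 110.2 179.8] jaw -10.2 toolx [-0.041  0.046 -0.998] f [ 0.8  0.  -4.8] tq [-0.21 -0.07  0.03] w 22.0
[-34.37051065 -20.15452503]
```

Emit:
{"fn": "servo_tool", "kwargs": {"commands": [[[0,0,-2,0,18]]]}}

```text
time: 38.1
eef_pos: [580.6, 110.3, 178.4]
ee_rot: [0.688, 0.078, 0.72, -0.048]
ft_force: [-2.9, 0.5, 14.3]
gripper_width: 22.4
```

Emit:
{"fn": "servo_tool", "kwargs": {"commands": [[[0,0,-1.5,0,18]]]}}

```text
time: 38.22
eef_pos: [581.2, 110.5, 178.3]
ee_rot: [0.689, 0.079, 0.719, -0.048]
ft_force: [-2.9, -0.3, 14.2]
gripper_width: 21.9
```

Emit:
{"fn": "servo_tool", "kwargs": {"commands": [[[0,0,-1.5,0,18]]]}}

```text
time: 38.35
eef_pos: [581.6, 110.7, 178.4]
ee_rot: [0.689, 0.08, 0.719, -0.047]
ft_force: [-4.6, 0.8, 11.6]
gripper_width: 21.6
```

Run:
```python
from h import *
s=st();print(fence(s["eef_pos"]))
```

```text
t 38.35 pos [581.6 110.7 178.4] jaw -10.2 toolx [-0.038  0.049 -0.998] f [-4.6  0.8 11.6] tq [ 0.    1.27 -0.01] w 21.6
[-32.99713713 -19.44732194]
```

Emit:
{"fn": "servo_tool", "kwargs": {"commands": [[[-1,0,0,0,18]]]}}

```text
time: 38.48
eef_pos: [580.5, 110.5, 178.9]
ee_rot: [0.689, 0.08, 0.719, -0.047]
ft_force: [-0.1, -0.4, -4.8]
gripper_width: 21.9
```

Run:
```python
from h import *
s=st();print(fence(s["eef_pos"]))
snap("wrist","w34.png",(200,120,460,360),3)
snap("scene","s34.png",(310,190,430,280),6)
```

```text
t 38.48 pos [580.5 110.5 178.9] jaw -10.2 toolx [-0.038  0.05  -0.998] f [-0.1 -0.4 -4.8] tq [-0.23 -0.07  0.  ] w 21.9
[-34.02503196 -19.75206455]
```

View pics/w34.png

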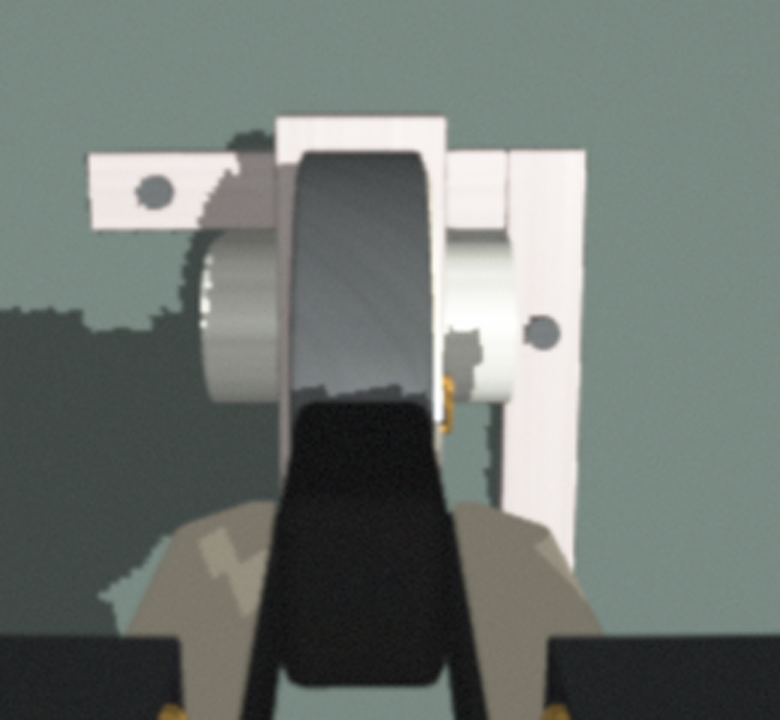

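View pics/s34.png

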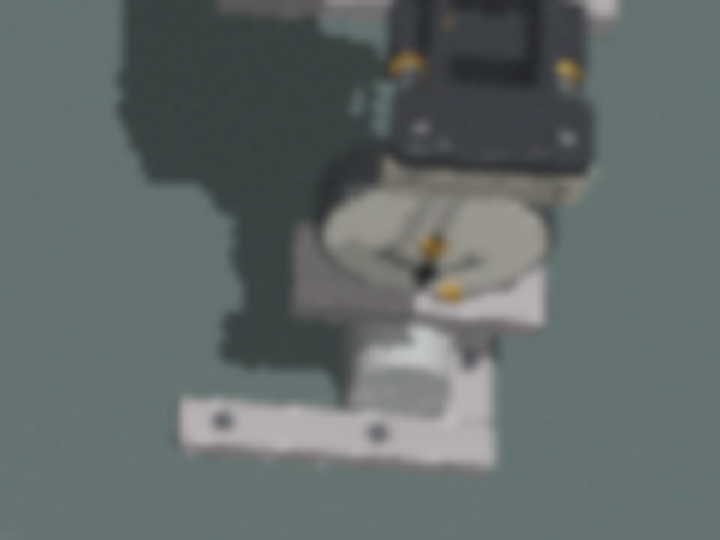

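Run:
```python
from h import *
P=onz("wrist",(321,158.7),76);print("gauge centre",fence(P)-[0,55])
im=cv2.imread("pics/full_s34.png")
c=im[215:245,358:406]
cv2.imwrite("pics/s34d.png",cv2.resize(c,None,fx=16,fy=16,interpolation=cv2.INTER_CUBIC))
for z in (0,42): pass
# expected dial points: centre at gauge (12,0,68) base z=60
def G(y,z,x=12): return W(-39+x,-22+y,60+z)
for n,a in(("c",None),("p0",0),("i.2",.2),("i.3",.3),("i.4",.4)):
    X=G(0,68) if a is None else G(42*np.sin(a),68-42*np.cos(a))
    print(n,proj("scene",X)[0],(proj("scene",X)[0]-[358,215])*16)
```

```text
gauge centre [-38.45046813 -20.552086  ]
c [380.33049357 228.5069396 ] [357.2878972  216.11103354]
p0 [378.12442349 236.77636128] [321.99077579 348.42178048]
i.2 [381.34057806 236.86280299] [373.44924889 349.80484791]
i.3 [382.94486518 236.7843446 ] [399.11784285 348.54951364]
i.4 [384.52700309 236.62521999] [424.43204945 346.00351992]
```

View pics/s34d.png

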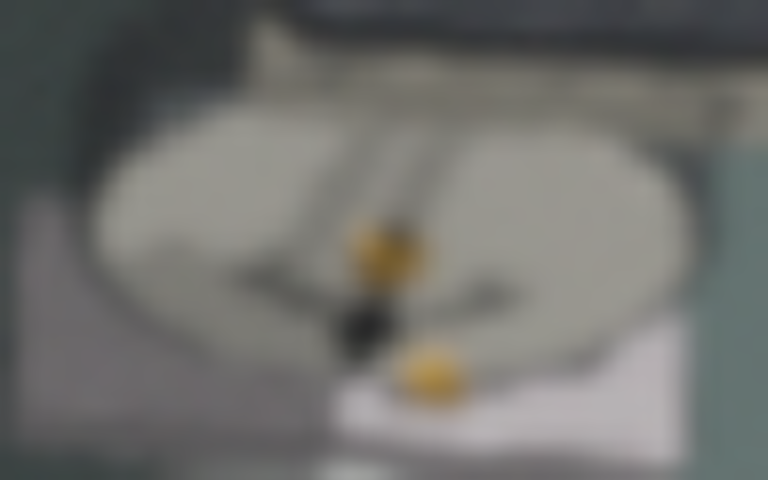

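Emit:
{"fn": "servo_tool", "kwargs": {"commands": [[[0,0,-1,0,18],[0,0,-0.5,0,18]]], "squeeze": 8}}

```text
time: 38.83
eef_pos: [581.6, 111.1, 178.5]
ee_rot: [0.69, 0.08, 0.718, -0.047]
ft_force: [-1.7, 0.5, 6.4]
gripper_width: 21.9
```

Emit:
{"fn": "servo_tool", "kwargs": {"commands": [[[0.5,4,-0.5,0,18],[1,5,-0.7,0,18]]]}}

```text
time: 39.08
eef_pos: [583.7, 120.4, 178.1]
ee_rot: [0.69, 0.081, 0.718, -0.046]
ft_force: [-1.1, 1.4, 5.6]
gripper_width: 21.8
```

Run:
```python
from h import *
s=st();print(fence(s["eef_pos"]))
snap("wrist","w35.png",(200,120,460,360),3)
```

```text
t 39.08 pos [583.7 120.4 178.1] jaw -10.3 toolx [-0.034  0.052 -0.998] f [-1.1  1.4  5.6] tq [-0.04  0.58  0.01] w 21.8
[-32.5630429   -9.43025757]
```

View pics/w35.png

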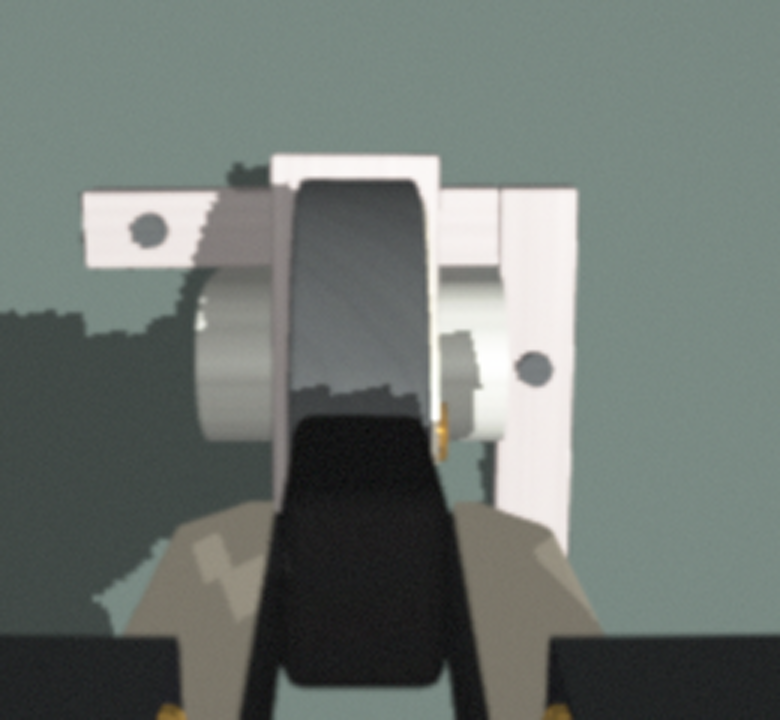

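Emit:
{"fn": "servo_tool", "kwargs": {"commands": [[[0.8,5,-0.8,0,18],[0.8,5,-1,0,18],[0.8,5,-1.2,0,18]]]}}

```text
time: 39.5
eef_pos: [587.4, 138.6, 175.8]
ee_rot: [0.691, 0.081, 0.717, -0.045]
ft_force: [-2.2, 1.1, 5.1]
gripper_width: 22.0
```

Run:
```python
from h import *
s=st();print(fence(s["eef_pos"]))
```

```text
t 39.5 pos [587.4 138.6 175.8] jaw -10.2 toolx [-0.032  0.054 -0.998] f [-2.2  1.1  5.1] tq [ 0.13  0.61 -0.07] w 22.0
[-32.00956252   9.10641162]
```

Emit:
{"fn": "servo_tool", "kwargs": {"commands": [[[0.8,5,-1.4,0,18],[0.8,5,-1.5,0,18]]]}}

```text
time: 39.75
eef_pos: [589.6, 150.7, 173.2]
ee_rot: [0.691, 0.081, 0.717, -0.044]
ft_force: [-1.3, 1.4, 3.4]
gripper_width: 22.3
```

Run:
```python
from h import *
s=st();print(fence(s["eef_pos"]))
snap("wrist","w36.png",(200,120,460,360),3)
snap("scene","s36.png",(350,205,410,250),13)
```

```text
t 39.75 pos [589.6 150.7 173.2] jaw -10.1 toolx [-0.031  0.055 -0.998] f [-1.3  1.4  3.4] tq [0.12 0.56 0.02] w 22.3
[-31.94114413  21.37653927]
```

View pics/s36.png

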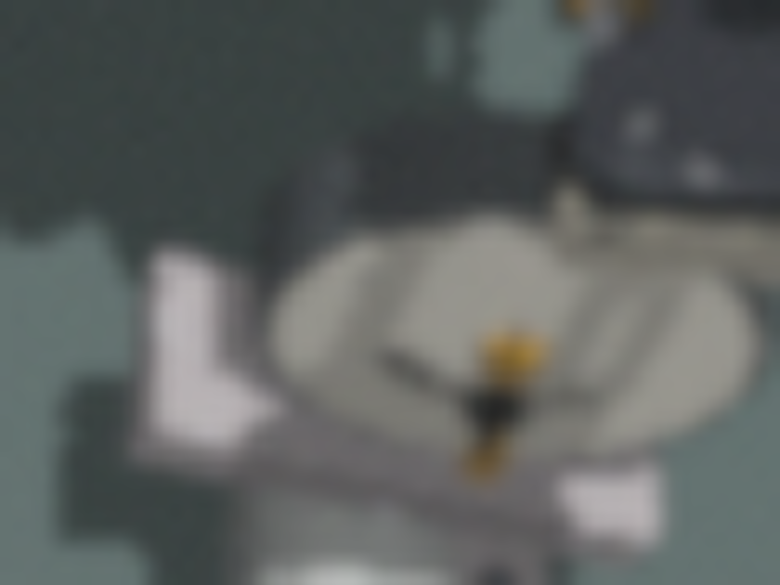

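View pics/w36.png

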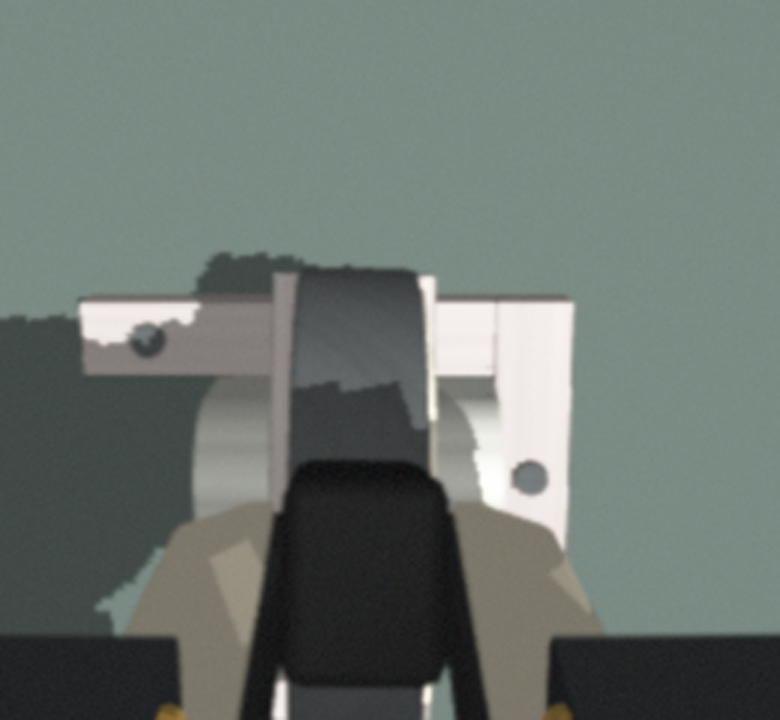

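Emit:
{"fn": "servo_tool", "kwargs": {"commands": [[[0,0,-0.6,0,18],[0,0,-0.6,0,18],[0,0,-0.6,0,18],[0,0,-0.6,0,18]]]}}

```text
time: 40.35
eef_pos: [590.9, 153.6, 172.4]
ee_rot: [0.692, 0.082, 0.716, -0.042]
ft_force: [-1.6, 2.6, 7.5]
gripper_width: 22.2
```

Emit:
{"fn": "servo_tool", "kwargs": {"commands": [[[0,0,-0.5,0,18],[0,0,-0.5,0,18],[0,0,-0.5,0,18],[0,0,-0.5,0,18]]]}}

```text
time: 40.85
eef_pos: [591.7, 155.7, 171.8]
ee_rot: [0.693, 0.082, 0.715, -0.041]
ft_force: [-1.5, 0.8, 6.5]
gripper_width: 22.2
```

Run:
```python
from h import *
s=st();print(fence(s["eef_pos"]))
snap("scene","s37.png",(350,205,410,250),13)
im=cv2.imread("pics/full_s37.png").astype(int)
```

```text
t 40.85 pos [591.7 155.7 171.8] jaw -10.0 toolx [-0.027  0.061 -0.998] f [-1.5  0.8  6.5] tq [ 0.32  0.7  -0.03] w 22.2
[-30.65401328  26.7214094 ]
```

View pics/s37.png

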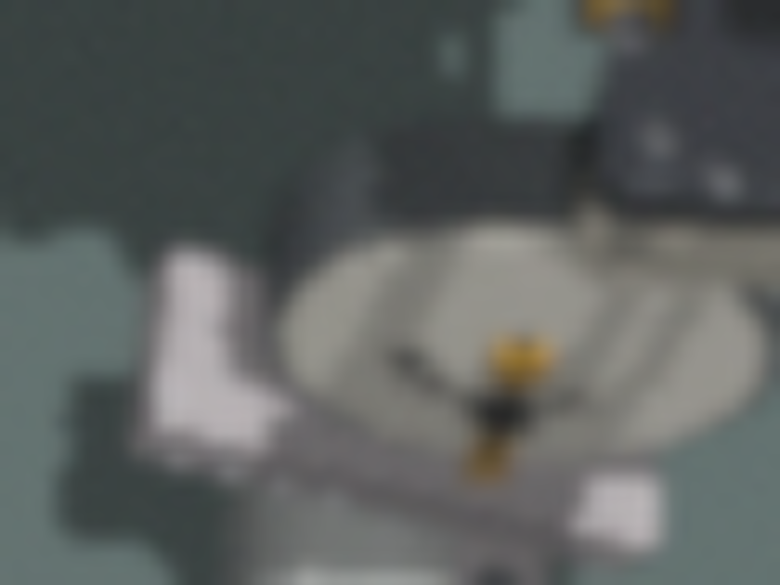

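Run:
```python
from h import *
np.set_printoptions(precision=2,suppress=True)
# dial centre in current pose: theta
th=.306
Oy,Oz=-22,38
cy=Oy+22*np.sin(th)-22*th*np.cos(th)+68*np.sin(th);cz=Oz+22*np.cos(th)+22*th*np.sin(th)+68*np.cos(th)
C=lambda dx,a,r:W(-39+dx,cy+r*np.sin(a),cz-r*np.cos(a))
c0=proj("scene",C(12,0,0))[0];print("centre",c0)
print("v per mm x",(proj("scene",C(22,0,0))[0]-c0)/10)
for a in(-.1,0,.1): print(a,proj("scene",C(12,a,42))[0]-c0)
ims=np.mean([arm.snapshot("scene").astype(float) for _ in range(4)],0)
np.save("s37.npy",ims)
R,G,B=ims[...,0],ims[...,1],ims[...,2]
sub=(slice(222,246),slice(376,404))
np.set_printoptions(linewidth=220,precision=0)
print("R-B (brass)");print((R-B)[sub].astype(int))
print("gray");print(ims.mean(2)[sub].astype(int))
st()
```

```text
centre [388.31 229.57]
v per mm x [-0.    0.33]
-0.1 [-4.02  8.07]
0 [-2.44  8.23]
0.1 [-0.83  8.32]
R-B (brass)
[[ -6  -6  -4  -4  -2  -1  -1   0   1   3   5   5   6   5   5   4   3   4   6  10   9   7   5   5   6   7   7   6]
 [ -4  -1   0   2   3   3   3   4   5   7   8   8   8   9   8   7   8   7   9  10   8   7   6   8  10  11  10   9]
 [  2   4   5   7   7   6   6   6   7   8   9   8   8   9   8   8   8   8   9  10   8   7   7   7   9  10  10  10]
 [  6   7   8   8   7   6   7   7   7   8   8   9   8   8   8   8   8   8   9   9  10   9   9  10   9  10  10  10]
 [  7   8   8   8   7   7   6   7   8   8   8   9   8   9   8   8   8   7   8   9   9   9  10  10   9   9   9   9]
 [  8   8   8   7   7   6   6   7   8   8   9   8   8   8   8   8   7   7   8   8   8   7   8   8   8   8   8   8]
 [  8   8   7   7   6   6   7   8   8   8   8   8   8   7   8   8   8   8   8   7   7   7   7   7   7   8   7   7]
 [  8   8   7   6   6   6   7   8   8   8   8   9  10   9   9   9   9   8   8   8   7   7   8   7   6   6   7   7]
 [  8   7   7   7   7   7   7   8   8   8   9  13  22  21  17  21  
[... 3937 characters left out ...]
4 114 113 110 108 107 109]
 [ 95  98 101 101 101 102 104 104 102  95  89  87  91 100 104 106 106 106 112 126 137 139 139 136 124 111 108 109]
 [ 97  94  93  92  95  98 101 100 100  98  97  98  99 101 103 104 104 105 119 150 168 171 171 168 147 119 109 109]
 [106  98  94  92  92  91  92  92  94  96  99 100  99 101 103 104 103 106 124 157 174 178 180 179 156 122 109 108]
 [112 107 105 103  99  96  93  91  91  91  92  92  94  97 100 100 100 109 135 162 174 177 179 179 157 123 109 109]
 [114 114 113 114 111 106 101  97  94  92  92  90  90  91  92  91  94 110 142 159 164 169 176 177 154 122 109 109]]
t 41.1 pos [592. 156. 172.] jaw -10.0 toolx [-0.  0. -1.] f [-2.  2.  7.] tq [ 0.  1. -0.] w 22.1
```

Run:
```python
from h import *
np.set_printoptions(precision=2,suppress=True)
s=st();print(fence(s["eef_pos"]),s["eef_pos"],s["ft_force"])
snap("wrist","w38.png",(200,160,480,360),2.8)
s=st()
```

```text
t 41.1 pos [591.7 155.8 171.8] jaw -10.0 toolx [-0.03  0.06 -1.  ] f [-2.2  1.8  7.2] tq [ 0.33  0.64 -0.09] w 22.1
[-30.66  26.72] [591.74 155.75 171.75] [-2.23  1.79  7.18]
t 41.15 pos [591.8 155.8 171.8] jaw -10.0 toolx [-0.03  0.06 -1.  ] f [-1.4  1.7  6.6] tq [ 0.33  0.7  -0.03] w 22.4
```

View pics/w38.png

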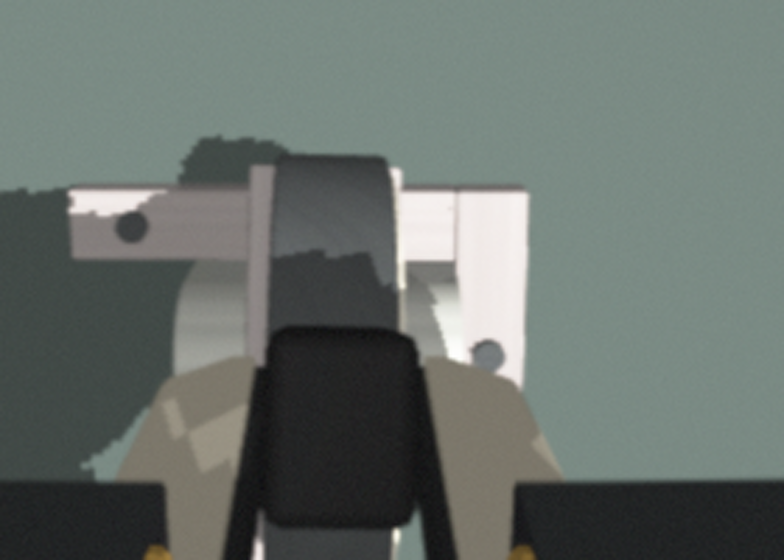

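Run:
```python
from h import *
overlay('wrist','w38.png',(200,160,480,360),2.8)
snap("scene","s39.png",(320,200,420,285),7)
```

```text
(no output)
```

View pics/ov_w38.png

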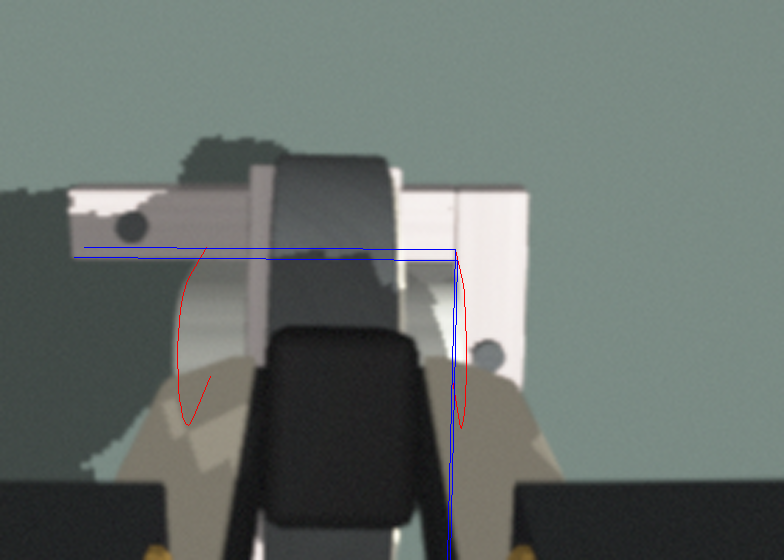

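View pics/s39.png

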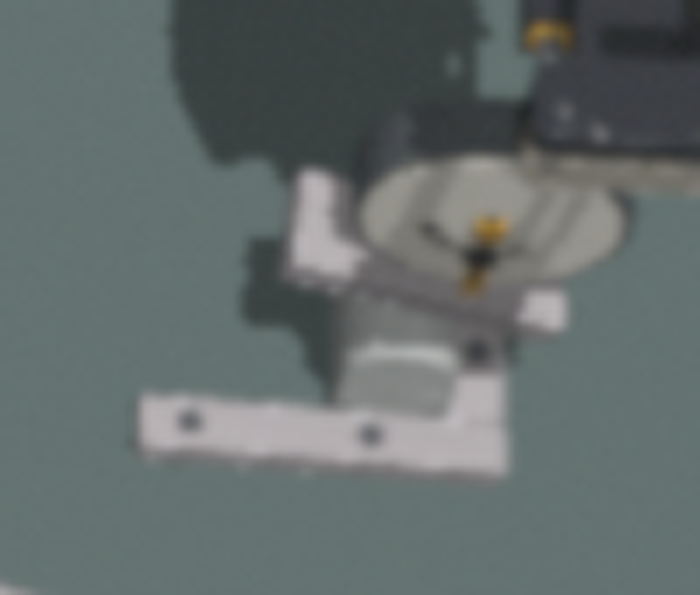

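Run:
```python
from h import *
s=st()
print(arm.hand_in())
```

```text
t 41.2 pos [591.7 155.8 171.8] jaw -10.0 toolx [-0.027  0.061 -0.998] f [-2.   1.8  7.4] tq [ 0.34  0.71 -0.04] w 22.3
the job is handed in; nothing more can be done
None
```

I slid the insert home into the smaller fence corner. I then took the gauge by its grip, stood it across the middle of the insert's rounded top, and rocked it about 0.31 rad until the pointer sat on the index tab. I handed in at 41.2 s, still holding the gauge with roughly 11 N on the insert.

**What the last checks showed:**
- **Pointer on the tab:** in the averaged scene picture they line up within about 0.2 px, or 0.01–0.02 rad. The dial is only about 16 px in radius there, so that is as fine as I could measure.
- **Gauge position:** it is centred along the insert to about 1–2 mm. The pose was steady over the last few readings.
- **Insert:** the last wrist picture shows it home within about 1 mm at the far bar. With the gauge on top I could not see the contact with the left bar directly. The last clear view, before the gauge was placed, looked flush on both bars.

**What did not go to plan:**
- **Fingertips:** they end about 25 mm short of the reported TCP. My first grip on the insert landed on its dome and had to be redone lower.
- **First push to the far bar:** it stopped 3–6 mm short, with the insert about 1.5° out of square. I corrected this with further side and end pushes.
- **Tool tilt:** it drifted by 2–4° during contact, and I could only correct part of it. The gauge may lean about 1° along the insert's axis.
- **Bystanders:** none was touched by intent. I did not re-measure them at the end.

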